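Pack out a wax panel on the desk easel before torching

ROBOT

A 6-joint arm with a two-finger parallel gripper is mounted at the origin on the work surface. World frame = base frame: x ahead of the robot, y to its left, z up, the work surface at z = 0. Lengths are in m, angles in rad, forces in N, time in s.
With the tool pointing down it reaches from about 0.35 to 0.925 m from the base axis. Payload 6.4 kg.
Tool frame: the origin (TCP) lies on the front face of the gripper's body, between the roots of the fingers; the fingertips stand env.nose_length ahead of it and the grasp point (between the pads) lies 78 mm ahead of it (env.nose_length is the distance from the TCP to the fingertips, in m); z points along the fingers, y is the direction in which the jaws open and shut (so a half turn about z gives the same grasp; the last joint's range is limited). The gripper opens to 94 mm and grips with 3 to 60 N. Pads are 16 mm wide; open, the fingers measure 119 mm over their backs; the gripper's body (75 mm by 177 mm) begins 78 mm behind the grasp point.
Start: joints at [-0.174, 0.245, 1.558, -0, 1.339, -0.174], TCP at [0.65, 0, 0.303] pointing down, gripper open.
Joint ranges: [-3.13, 3.13], [-1.02, 2.26], [0.13, 2.54], [-0.95, 4.09], [0.21, 2.88], [-2.74, 2.74]. Speed limits (rad/s): [2.57, 2.57, 3.14, 3.14, 3.14, 3.14].

INTERFACE

Orientations are given as a 3x3 rotation matrix whose columns are the frame's x, y, z axes.
In Python, from rig import env gives the robot as it stands.
- The arm moves only by the shell command python3 -m creep 'ROWS' [FORCE]. ROWS is JSON, a list of rows, each a list of 3 entries, a list of its own where there are three numbers: the shift along the tool's x, y, z each as a share of 30 mm, from -1 to 1, then the turn about the tool's z as a share of 0.12 rad, from -1 to 1, then the closure in counts, from 0 (fully open) to 255 (shut). In form: [[[x, y, z], roll, fingers], ...]. A call has exactly 10 rows; each row shifts and turns the commanded pose from where the row before left it, along the tool's axes as they then stand; what a row does not reach is not made up. A row lasts 1/12 s, in which the tool goes at most 41.7 mm and 7.16 degrees, less where a joint would pass 70% of its speed; a pose out of reach is approached as far as the arm can. A call with a number of a shift or a turn outside -1 to 1 is refused whole. A call with a gripper value outside its range is refused whole. The fingers move at their own pace and stop on an object; FORCE is the grip in N (left out, the last holds). Time passes only in rows, so rows that do not move let the fingers close, or fill a call up. It gives the time, the measured TCP pose, the force and the opening at its end, in the units of the state.
- env.get_obs(): the state, without advancing time (a new reading comes with each control period).
- env.get_image(name): name is "scene" or "side" or "wrist"; returns a dict with "frame" (384x512x3 uint8, red, green, blue), "K" (3x3 intrinsics, pixels), "distortion" ([k1, k2, p1, p2, k3] as OpenCV has them; the pictures are not rectified), "xyz" and "rotation" of the camera in the world; the wrist camera has in their place "tool_from_camera" (4x4, takes a point from camera to tool coordinates, whose origin is the TCP and whose axes are the flange's). Camera axes: x right, y up, looking along -z (the intrinsics and any distortion apply to the point x, -y, -z); pixel columns grow to the right and rows downward; lengths in m; the calibration is good to about 2 mm. A picture is of the moment at which its call begins: read the wrist's pose just before it. There is no depth.
- env.close_job(): hands the job in, once; it reports no verdict.
The state is a dict: "time_s": time; "joint_pos": joint angles; "joint_vel": joint speeds; "joint_efforts": joint torques, N m; "eef_pos": TCP position; "orientation": TCP orientation; "wrist_force": force on the tool from outside, world axes, zero at the start; "moment": the same for the moment, N m; "finger_gap": finger opening in m.
Only numpy, scipy, OpenCV 4.12 (cv2) and the standard library are available. Lean on these libraries where they do the work, as an engineer would, in place of code of your own. Each camera call takes 0.05 s, during which the arm holds its last target.

TASK

I am about to torch and scrape the wax panel under the hand rest, so swing the hand rest up past its balance point until it stays up by itself, and leave it up. Then find the wooden packing strip that fits snugly in the gap between that panel's upper edge and the easel's upper rail, try them if need be, and push it edge-down fully home on the board, about midway along the panel, with the panel still flat on the board and against its ledge. The strips that do not fit belong in their caddy, and the other panels and the things on the bench stay where they are.

Things in the scene. Friction and masses are not known exactly. Their poses are not given: they have to be found in the camera images.
- gap_edge (a point): The desk easel's upper rail, pale wood, 310 mm long, 34 mm wide, standing 20 mm above the board, which slopes at 28 degrees. This point: middle (lengthwise) of the top edge of the rail's face that looks down the slope, 20 mm above the board. Axes: x level along the rail, y straight down the slope, z square out of the board. Hand-rest posts, 58 mm high, stand on the rail at x = +75 and -106 mm
- gap_floor (a point): The bare board at the foot of the same rail face, 20 mm below gap_edge; same axes. The gap is the slot from y = 0 here to the upper edge of the panel under the hand rest, 20 mm deep at the rail, 18 mm at the panel. It is about 2 mm wider than one of the three strips; a thicker strip will not enter, a thinner one has 5 mm or more of play. The ledge that carries the panels is at y = 140 mm, 24 mm high
- rest (a joint): The hand rest's hinge, rad: 0 = down, lying over the gap on its peg; grows as the free end swings up and over; balance point at 1.57; past that it falls on to its stop and stays up at 1.92; below 1.57 it falls back. No spring, almost no friction, bar about 0.18 kg
- rest_hinge (a point): Axis of the hand rest's hinge (along gap_edge's y), fixed to the easel; 75 mm to +x, 20 mm down the slope and 49 mm out from gap_edge; axes as gap_edge's
- rest_grip (a point): The hand rest: dark wooden bar 190 mm long from its hinge, 28 mm wide (down the slope), 14 mm thick. Down, it runs from the hinge to -x parallel to the rail, underside 62 mm out from the board, on a steel peg 9 mm from its free end. This point: the bar's centre, 152 mm from the hinge; moves with the bar. Pinched across its width, the bar can pivot between the fingers as it is swung in an arc
- panel_a_edge (a point): Panel a: sample panel, wood with cream wax face, 88 mm wide (along the rail), 18 mm thick. Three alike, differing by millimetres in length down the slope, lie side by side on the board, lower edges on the ledge, in any order. The one to pack out is the one under the hand rest (within 30 mm of gap_edge along x). This point: middle of its upper edge, on the wax face; axes as gap_edge's
- panel_b_edge (a point): Panel b: sample panel, wood with cream wax face, 88 mm wide (along the rail), 18 mm thick. Three alike, differing by millimetres in length down the slope, lie side by side on the board, lower edges on the ledge, in any order. The one to pack out is the one under the hand rest (within 30 mm of gap_edge along x). This point: middle of its upper edge, on the wax face; axes as gap_edge's
- panel_c_edge (a point): Panel c: sample panel, wood with cream wax face, 88 mm wide (along the rail), 18 mm thick. Three alike, differing by millimetres in length down the slope, lie side by side on the board, lower edges on the ledge, in any order. The one to pack out is the one under the hand rest (within 30 mm of gap_edge along x). This point: middle of its upper edge, on the wax face; axes as gap_edge's
- strip_thin_mid (a point): The 10 mm thick packing strip of pale wood, 76 mm long (own x), 50 mm high (own z), thickness along own y, lower long edges rounded by 2 mm, under 0.1 kg; stands on its long edge in one of the caddy's three grooves, in any order. This point: its centre, 25 mm above its lower edge
- strip_mid_mid (a point): The 14 mm thick packing strip of pale wood, 76 mm long (own x), 50 mm high (own z), thickness along own y, lower long edges rounded by 2 mm, under 0.1 kg; stands on its long edge in one of the caddy's three grooves, in any order. This point: its centre, 25 mm above its lower edge
- strip_thick_mid (a point): The 18 mm thick packing strip of pale wood, 76 mm long (own x), 50 mm high (own z), thickness along own y, lower long edges rounded by 2 mm, under 0.1 kg; stands on its long edge in one of the caddy's three grooves, in any order. This point: its centre, 25 mm above its lower edge
- strip_thin: the 10 mm strip again; origin at the centre of its lower edge
- strip_mid: the 14 mm strip again; origin at the centre of its lower edge
- strip_thick: the 18 mm strip again; origin at the centre of its lower edge
- caddy: Caddy: a grooved wooden board, fixed, 104 mm (own x) by 226 mm (own y), 16 mm high; three grooves along its x, 21 mm wide and 8 mm deep, their floors 8 mm above the table, at y = -65, 0 and +65 mm, one strip in each. Origin: centre of its underside
- torch: gas torch on a green cylinder, 98 mm across, 370 mm high, bystander
- wax_tin: open tin of wax, 72 mm across, 62 mm high, bystander
- scraper: scraper with wooden handle, 190 mm long, bystander
- brayer: rubber roller with handle, 200 mm long, bystander
- brush_jar: white jar with brushes, 80 mm across, 230 mm high, bystander
- wax_cake: cake of wax, 85 by 55 by 24 mm, bystander
- flat_brush: brush lying on the table, bystander
There are look-alikes about, which are no part of the job. What is shaped like the part that bears panel_b_edge but pink is not meant.

How it is judged:
By the outcome, as a careful person would: the job done as asked, in the order asked, and still so for the second after the job is handed in, with the robot touching nothing.
It also fails if it takes over 72 s, if anything falls off the work surface, if the arm or the gripper's body presses on something with over 40 N, if the wrist force passes 120 N, or if a joint passes its speed limit or range.

## Working session

There is one attempt and no reset: what is moved stays moved. The work goes in short steps, Python scripts to look and compute and a shell command to move; the robot and the scene stay as the last step left them, time stands still between calls to the robot, and variables do not carry over. Pictures are saved under pics/ and viewed, and the job is handed in when it is done.

```bash
ls; mkdir -p pics; python3 - <<'E'
from rig import env
import cv2
print(env.get_obs(), env.nose_length)
for n in ["scene","side","wrist"]:
    d=env.get_image(n); cv2.imwrite(f"pics/{n}0.png",cv2.cvtColor(d["frame"],cv2.COLOR_RGB2BGR))
    print({k:v for k,v in d.items() if k!="frame"})
E
```

```text
pics
{'time_s': 0.0, 'joint_pos': array([-1.74092960e-01,  2.45806206e-01,  1.55897168e+00, -8.30761483e-06,
        1.33868976e+00, -1.74094602e-01]), 'joint_vel': array([ 0.00098697, -0.00098449, -0.00032027, -0.00160341, -0.001042  ,
       -0.00071263]), 'joint_efforts': array([ 8.38778797e-04, -4.15839279e+01, -3.14599335e+01,  6.84806099e-02,
        3.33599187e-02, -1.41738678e-04]), 'eef_pos': array([6.49595884e-01, 8.00591554e-05, 3.01572978e-01]), 'orientation': array([[-3.26788132e-06,  9.99998292e-01, -1.84804256e-03],
       [ 9.99999950e-01,  3.85337082e-06,  3.16812553e-04],
       [ 3.16819133e-04, -1.84804143e-03, -9.99998242e-01]]), 'wrist_force': array([-0.48292561, -1.01980053,  1.05969623]), 'moment': array([-0.00947588, -0.01065404, -0.00601196]), 'finger_gap': 0.09382797751654816} 0.0972
{'K': array([[427.87488539,   0.        , 255.03280132],
       [  0.        , 427.87488539, 197.81983199],
       [  0.        ,   0.        ,   1.        ]]), 'distortion': array([-0.12950865,  0.        ,  0.        ,  0.        ,  0.        ]), 'xyz': array([ 1.34136557, -0
[... 587 characters left out ...]
-0.17888212,  0.64356028, -0.74419846],
       [-0.01750403,  0.75419737,  0.65641446]])}
{'K': array([[324.3577603 ,   0.        , 253.41322108],
       [  0.        , 324.3577603 , 193.13958646],
       [  0.        ,   0.        ,   1.        ]]), 'distortion': array([-0.06885543,  0.        ,  0.        ,  0.        ,  0.        ]), 'tool_from_camera': array([[ 5.88110994e-04,  9.64933725e-01,  2.62492972e-01,
         7.64123229e-02],
       [ 9.99999198e-01, -8.61916942e-04,  9.27957047e-04,
        -5.50929280e-04],
       [ 1.12166419e-03,  2.62492216e-01, -9.64933458e-01,
        -8.29094038e-02],
       [ 0.00000000e+00,  0.00000000e+00,  0.00000000e+00,
         1.00000000e+00]])}
```

View pics/scene0.png

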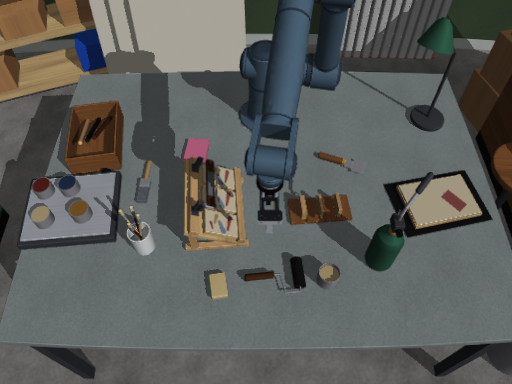

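View pics/side0.png

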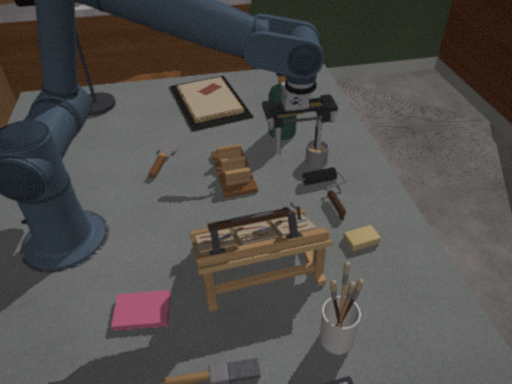

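View pics/wrist0.png

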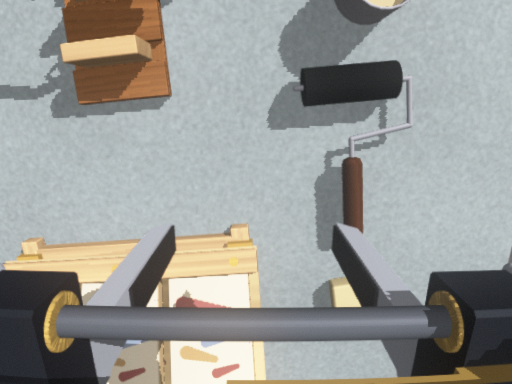

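Overview: the easel sits at scene (215,203), with the dark hand rest near x≈210. The caddy is at (320,208), and the pink slab at (197,150) is the decoy. I'll zoom in next.

```bash
cat > h.py <<'E'
import numpy as np, cv2
from rig import env
def cam(d, obs=None):
    if "xyz" in d: return np.array(d["xyz"]),np.array(d["rotation"])
    T=np.eye(4);T[:3,:3]=obs["orientation"];T[:3,3]=obs["eef_pos"]
    M=T@d["tool_from_camera"]; return M[:3,3],M[:3,:3]
def grab(n,name=None):
    o=env.get_obs(); d=env.get_image(n); p,R=cam(d,o)
    if name: cv2.imwrite(f"pics/{name}.png",cv2.cvtColor(d["frame"],cv2.COLOR_RGB2BGR))
    np.savez(f"pics/{name}.npz",p=p,R=R,K=d["K"],D=d["distortion"])
    return d
class C:
    def __init__(s,name):
        z=np.load(f"pics/{name}.npz"); s.p,s.R,s.K,s.D=z["p"],z["R"],z["K"],z["D"]; s.name=name
    def ray(s,uv):
        q=cv2.undistortPoints(np.array([[uv]],float),s.K,s.D)[0,0]
        r=s.R@np.array([q[0],-q[1],-1.]); return r/np.linalg.norm(r)
    def onz(s,uv,z):
        r=s.ray(uv); return s.p+r*(z-s.p[2])/r[2]
    def onplane(s,uv,p0,n):
        r=s.ray(uv); return s.p+r*(np.dot(p0-s.p,n)/np.dot(r,n))
    def proj(s,X):
        q=s.R.T@(np.array(X)-s.p); v=np.array([[q[0],-q[1],-q[2]]])
        return cv2.projectPoints(v,np.zeros(3),np.zeros(3),s.K,s.D)[0][0,0]
    def crop(s,x0,y0,w,h,f,out):
        im=cv2.imread(f"pics/{s.name}.png")[y0:y0+h,x0:x0+w]
        cv2.imwrite(f"pics/{out}.png",cv2.resize(im,None,fx=f,fy=f,interpolation=cv2.INTER_CUBIC))
def tri(c1,u1,c2,u2):
    r1,r2=c1.ray(u1),c2.ray(u2)
    A=np.stack([r1,-r2],1); t=np.linalg.lstsq(A,c2.p-c1.p,rcond=None)[0]
    a,b=c1.p+t[0]*r1,c2.p+t[1]*r2
    return (a+b)/2,np.linalg.norm(a-b)
E
python3 - <<'E'
from h import *
grab("scene","s1");grab("side","d1");grab("wrist","w1")
C("s1").crop(170,140,100,115,5,"s1c")
C("d1").crop(180,190,160,120,5,"d1c")
E
```

```text
(no output)
```

View pics/s1c.png

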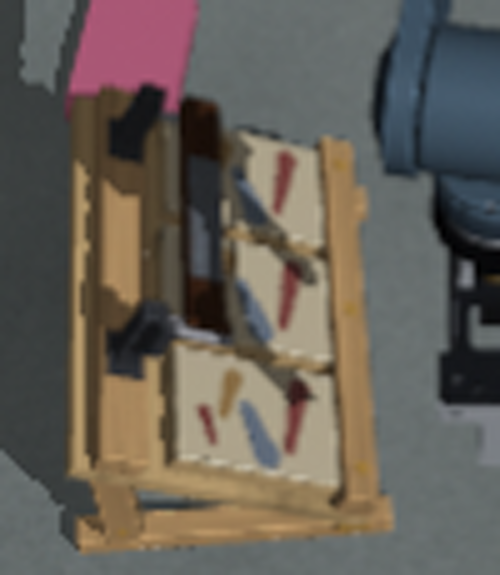

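View pics/d1c.png

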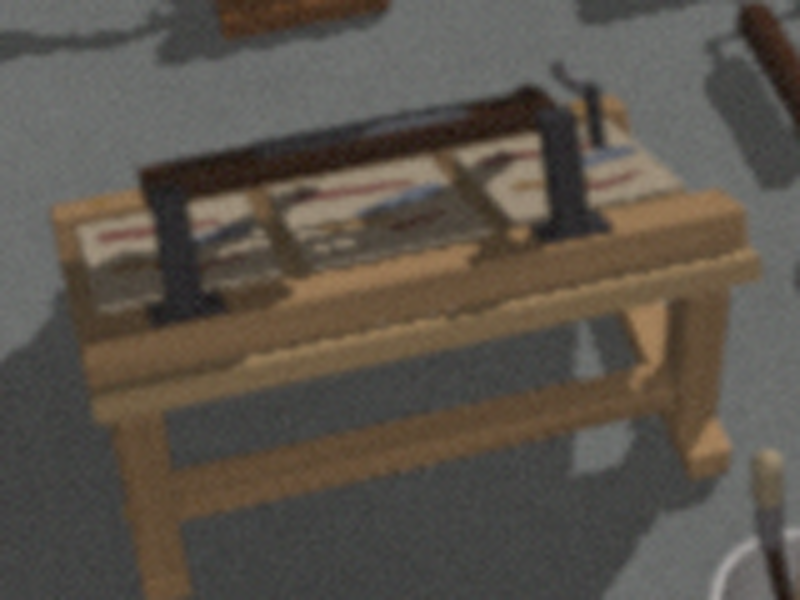

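```bash
python3 - <<'E'
from h import *
s,d=C("s1"),C("d1")
def S(x,y):return (170+x/5,140+y/5)
def D(x,y):return (180+x/5,190+y/5)
for n,a,b in [("bar free end upslope corner top",S(182,100),D(143,170)),
 ("bar hinge end upslope top",S(188,328),D(545,100)),
 ("rail near end downslope",S(133,90),D(75,312)),
 ("rail far end downslope",S(155,465),D(735,192)),
 ("post near top",S(155,90),D(170,180)),("post far top",S(160,315),D(560,105))]:
    print(n,tri(s,a,d,b))
E
```

```text
bar free end upslope corner top (array([ 0.3964667 , -0.20629992,  0.18342263]), np.float64(0.007858088609064656))
bar hinge end upslope top (array([ 0.58526528, -0.19175943,  0.1794938 ]), np.float64(0.004588156231036207))
rail near end downslope (array([ 0.3571102 , -0.24883686,  0.14464678]), np.float64(0.004680095215365305))
rail far end downslope (array([ 0.66737229, -0.21737911,  0.13287059]), np.float64(0.010044095772100237))
post near top (array([ 0.40447931, -0.22528545,  0.19830851]), np.float64(0.0010501906711478397))
post far top (array([ 0.58639305, -0.20938631,  0.19404537]), np.float64(0.0010652761481383937))
```

```bash
python3 -m creep '[[[-1,0,-0.7],0,0],[[-1,0,-0.7],0,0],[[-1,0,-0.3],0,0],[[-1,0,0],0,0],[[-1,0,0],0,0],[[0,0,0],0,0],[[0,0,0],0,0],[[0,0,0],0,0],[[0,0,0],0,0],[[0,0,0],0,0]]'
```

```text
time_s: 1.13
eef_pos: [0.6501, -0.1487, 0.3536]
orientation: [[-0.002, 1.0, -0.0], [1.0, 0.002, 0.0], [0.0, -0.0, -1.0]]
wrist_force: [0.4, 0.1, -0.1]
finger_gap: 0.0939
```

```bash
python3 - <<'E'
from h import *
grab("wrist","w2");C("w2").crop(0,0,512,384,1.5,"w2c");print(C("w2").p)
E
```

```text
[ 0.64944029 -0.07227803  0.43649865]
```

View pics/w2c.png

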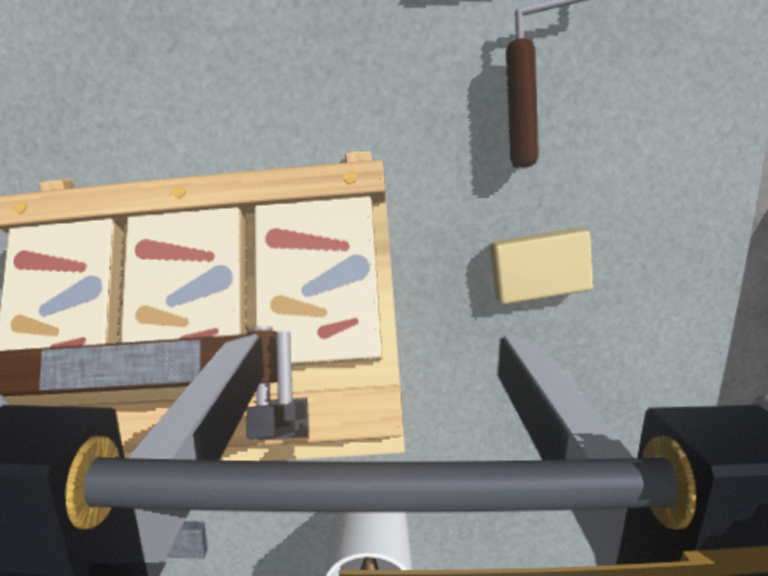

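The wrist view shows three panels with the rest over the gap above the middle one, and the hinge post at (275,415). I'll move over the easel centre, which also heads toward the grasp, and roll 90° there.

```bash
python3 -m creep '[[[-1,-1,-0.5],0,0],[[-1,-1,-0.5],0,0],[[-0.5,-1,0],0,0],[[0,-1,0],0,0],[[0,-0.6,0],0,0],[[0,0,0],0,0],[[0,0,0],0,0],[[0,0,0],0,0],[[0,0,0],0,0],[[0,0,0],0,0]]'
python3 - <<'E'
from h import *
grab("wrist","w3");C("w3").crop(0,0,512,384,1.5,"w3c");print(C("w3").p)
E
```

```text
time_s: 2.02
eef_pos: [0.5173, -0.2202, 0.3812]
orientation: [[-0.001, 1.0, -0.0], [1.0, 0.001, 0.0], [0.0, -0.0, -1.0]]
wrist_force: [0.0, -0.4, -0.6]
finger_gap: 0.0939
[ 0.51670802 -0.14385576  0.46414344]
```

View pics/w3c.png

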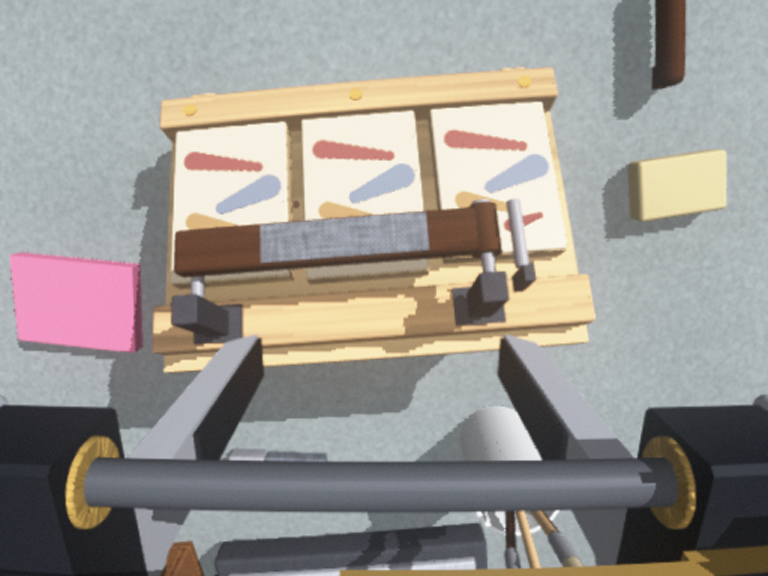

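```bash
python3 - <<'E'
from h import *
c=C("w3")
c.crop(90,170,110,85,7,"a1");c.crop(290,120,115,110,6,"a2");c.crop(100,35,280,60,2.8,"a3")
E
```

```text
(no output)
```

View pics/a1.png

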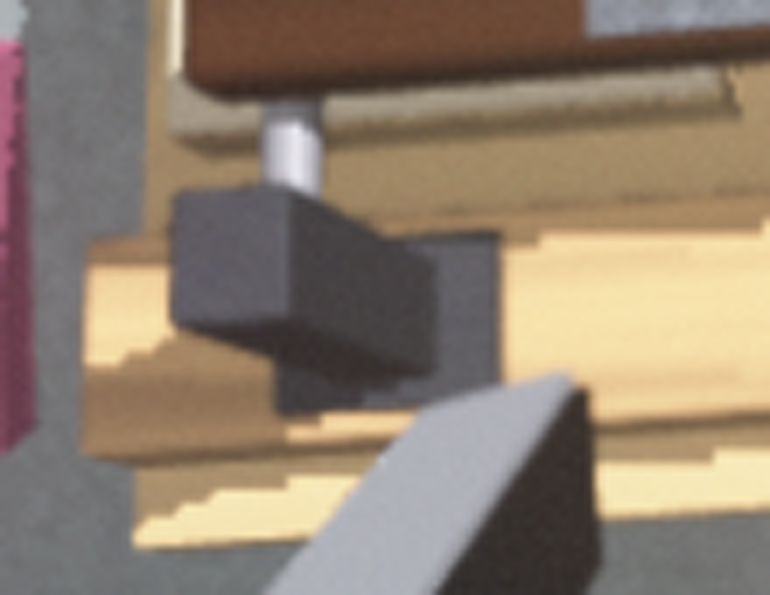

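View pics/a2.png

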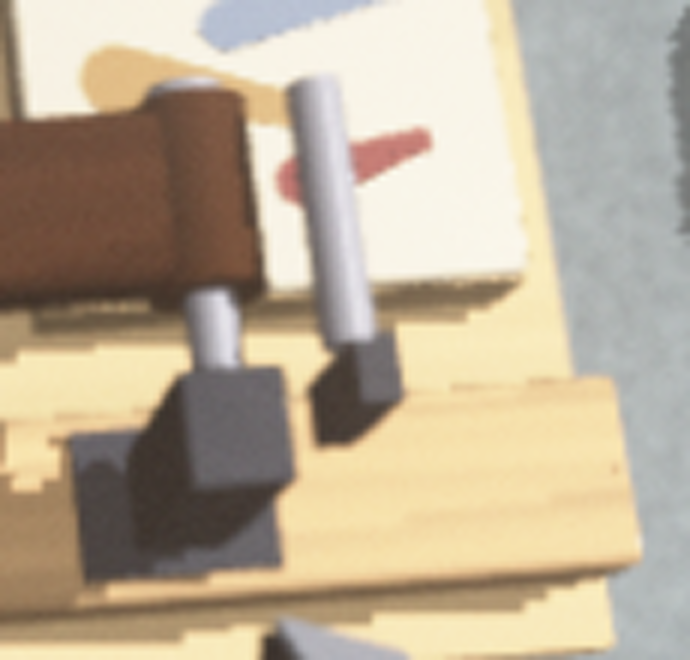

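View pics/a3.png

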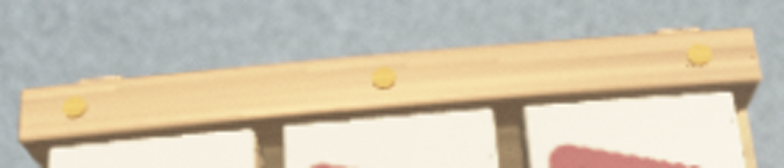

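```bash
cat >> h.py <<'E'
a28=np.deg2rad(28)
def frame(p):
    X,Y,Z,yaw=p; Rz=cv2.Rodrigues(np.array([0,0,yaw]))[0]
    c,s=np.cos(a28),np.sin(a28)
    return Rz@np.array([[1,0,0],[0,c,s],[0,-s,c]]).T.T, np.array([X,Y,Z])
E
python3 - <<'E'
from h import *
from scipy.optimize import least_squares
c=C("w3"); R,t=frame([0,0,0,0]); print(R)
# gap_edge frame, mm
P=[((-155,0,0),(102.3,207.9)),((-155,-34,0),(101.7,235)),((155,0,0),(392,183)),((155,-34,0),(396.7,214.2))]
L=[(-.140,(107.9,85)),(.140,(371.4,62.9))]
def f(q):
    R,t=frame(q[:4]);r=[]
    for X,u in P: r+=list(c.proj(R@(np.array(X)/1e3)+t)-u)
    for i,(x,u) in enumerate(L): r+=list(c.proj(R@np.array([q[4+i],.140,.004])+t)-u)
    return r
s=least_squares(f,[.512,-.233,.139,.08,-.155,.155]); print(s.x,np.round(s.fun,1))
np.save("easel.npy",s.x[:4])
R,t=frame(s.x[:4]);print(R)
for n,X in [("hinge",(75,20,49)),("grip",(75-152,20,49)),("freeend",(-115,6,56)),("peg",(-106,20,42))]:
    w=R@(np.array(X)/1e3)+t; print(n,w.round(4),c.proj(w)*1.5,C("s1").proj(w),C("d1").proj(w))
E
```

```text
Traceback (most recent call last):
  File "h.py", line 35, in frame
    X,Y,Z,yaw=p; Rz=cv2.Rodrigues(np.array([0,0,yaw]))[0]
                    ~~~~~~~~~~~~~^^^^^^^^^^^^^^^^^^^^^
cv2.error: OpenCV(4.12.0) /io/opencv/modules/calib3d/src/calibration_base.cpp:151: error: (-210:Unsupported format or combination of formats) The matrices must have 32f or 64f data type in function 'Rodrigues'
```

```bash
sed -i 's/np.array(\[0,0,yaw\])/np.array([0,0,float(yaw)])/; s/\.T\.T//' h.py
cat > fit.py <<'E'
from h import *
from scipy.optimize import least_squares
c=C("w3")
P=[((-155,0,0),(102.3,207.9)),((-155,-34,0),(101.7,235)),((155,0,0),(392,183)),((155,-34,0),(396.7,214.2))]
L=[(-.140,(107.9,85)),(.140,(371.4,62.9))]
def f(q):
    R,t=frame(q[:4]);r=[]
    for X,u in P: r+=list(c.proj(R@(np.array(X)/1e3)+t)-u)
    for i,(x,u) in enumerate(L): r+=list(c.proj(R@np.array([q[4+i],.140,.004])+t)-u)
    return r
s=least_squares(f,[.512,-.233,.139,.08,-.155,.155]); print(s.x,np.round(s.fun,1))
np.save("easel.npy",s.x[:4])
R,t=frame(s.x[:4]);print(R.round(3))
for n,X in [("hinge",(75,20,49)),("grip",(75-152,20,49)),("freeend",(-115,6,56)),("peg",(-106,20,42))]:
    w=R@(np.array(X)/1e3)+t; print(n,w.round(4),(c.proj(w)*1.5).round(),C("s1").proj(w).round(1),C("d1").proj(w).round(1))
E
python3 fit.py
```

```text
[ 0.50780588 -0.23376488  0.13579848  0.08279435 -0.15185084  0.15456878] [-0.3 -3.  -0.6  1.5  0.  -0.7  0.7 -0.1  0.2  1.7  0.1  0.8]
[[ 0.997 -0.073 -0.039]
 [ 0.083  0.88   0.468]
 [ 0.    -0.469  0.883]]
hinge [ 0.5792 -0.187   0.1697] [483. 232.] [209.8 205.1] [286.7 212.6]
grip [ 0.4277 -0.1996  0.1697] [237. 252.] [208.7 168.5] [223.8 225.3]
freeend [ 0.3906 -0.2118  0.1824] [172. 275.] [205.5 157.9] [207.7 227.4]
peg [ 0.3991 -0.2053  0.1635] [196. 259.] [207.7 163.2] [211.9 230.7]
```

The fitted easel frame agrees with the images: the predicted free end at (172,275) is where I see it. Next I'll roll the jaws across the bar with a partial close.

```bash
python3 -m creep '[[[0,0,0],1,115],[[0,0,0],1,115],[[0,0,0],1,115],[[0,0,0],1,115],[[0,0,0],1,115],[[0,0,0],1,115],[[0,0,0],1,115],[[0,0,0],1,115],[[0,0,0],1,115],[[0,0,0],1,115]]' 20
python3 -m creep '[[[0,0,0],1,115],[[0,0,0],1,115],[[0,0,0],0.4,115],[[-1,0,0],0,115],[[-1,0,0],0,115],[[-0.4,-0.5,0],0,115],[[0,0,1],0,115],[[0,0,0],0,115],[[0,0,0],0,115],[[0,0,0],0,115]]'
python3 - <<'E'
from h import *
grab("wrist","w4");C("w4").crop(0,0,512,384,1.5,"w4c")
o=env.get_obs();print(o["joint_pos"].round(3))
R,t=frame(np.load("easel.npy"));w=R@(np.array([75-140,20,49])/1e3)+t+[.003,0,0]
d=o["orientation"].T@(w-o["eef_pos"]);print(w,d)
E
```

```text
time_s: 2.9
eef_pos: [0.5169, -0.2204, 0.3812]
orientation: [[0.934, 0.357, -0.0], [0.357, -0.934, 0.0], [-0.0, -0.0, -1.0]]
wrist_force: [0.3, -0.3, 1.1]
finger_gap: 0.0515
time_s: 3.73
eef_pos: [0.4441, -0.2118, 0.3521]
orientation: [[0.997, 0.083, 0.0], [0.083, -0.997, -0.0], [0.0, 0.0, -1.0]]
wrist_force: [-0.0, 0.5, -0.1]
finger_gap: 0.0518
[-0.676 -0.176  1.898  0.     1.418  0.812]
[ 0.44266571 -0.1986166   0.16967348] [-0.00058355 -0.01353162  0.18283692]
```

View pics/w4c.png

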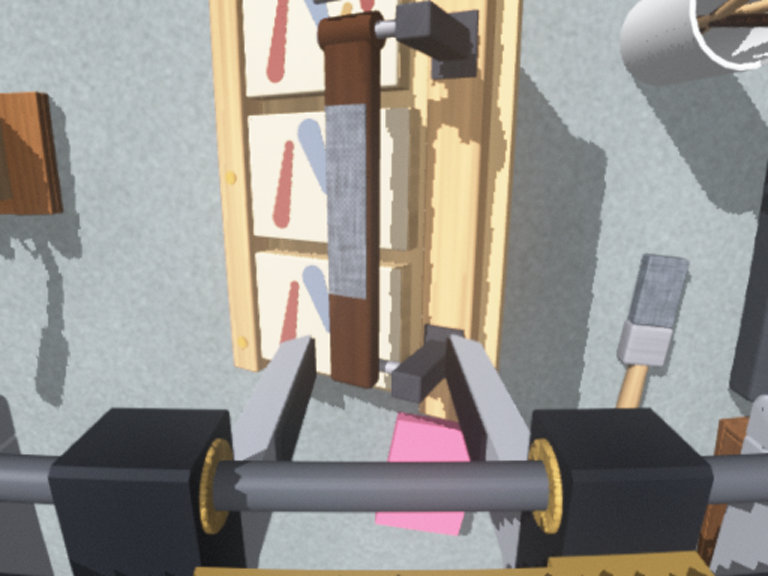

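```bash
python3 -m creep '[[[0,-0.45,0],0,115],[[0,0,1],0,115],[[0,0,1],0,115],[[0,0,0.7],0,115],[[0,0,0],0,115],[[0,0,0],0,115],[[0,0,0],0,115],[[0,0,0],0,115],[[0,0,0],0,115],[[0,0,0],0,115]]'
python3 - <<'E'
from h import *
grab("wrist","w5");C("w5").crop(0,0,512,384,1.5,"w5c")
E
```

```text
time_s: 4.62
eef_pos: [0.4428, -0.1984, 0.2718]
orientation: [[0.997, 0.083, 0.002], [0.083, -0.997, -0.001], [0.002, 0.002, -1.0]]
wrist_force: [-0.1, -0.1, -0.2]
finger_gap: 0.0515
```

View pics/w5c.png

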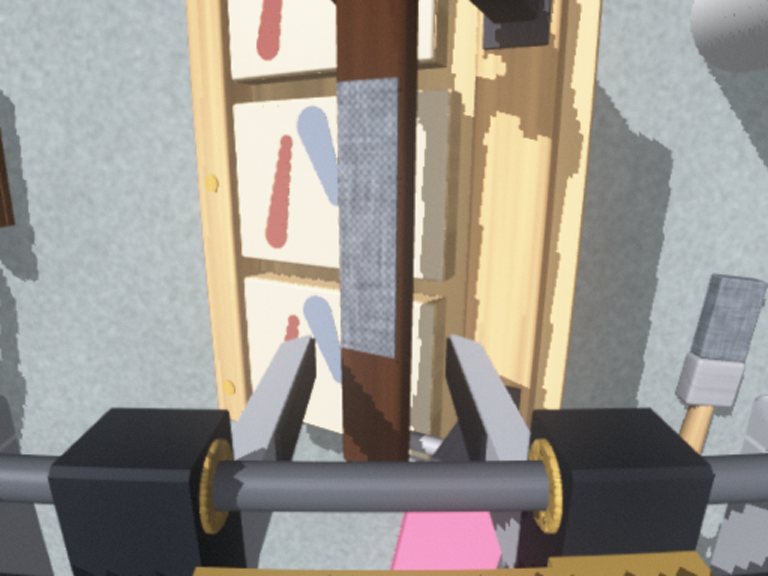

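The bar (x≈375) is centred between the fingers (315 and 450). I'll descend and pinch.

```bash
python3 -m creep '[[[0,-0.05,0.7],0,115],[[0,0,0],0,115],[[0,0,0],0,255],[[0,0,0],0,255],[[0,0,0],0,255],[[0,0,0],0,255],[[0,0,0],0,255],[[0,0,0],0,255],[[0,0,0],0,255],[[0,0,0],0,255]]' 15
python3 - <<'E'
from h import *
grab("wrist","w6");C("w6").crop(0,0,512,384,1.5,"w6c")
o=env.get_obs();R,t=frame(np.load("easel.npy"))
h=R@(np.array([75,20,49])/1e3)+t
g=o["eef_pos"]+o["orientation"][:,2]*.078
print((R.T@(g-h)).round(4))
# arc in tool axes: dx*R[:,0]+dn*R[:,2]
for th in np.arange(0,1.9,.15):
    r=.140; e=R[:,0]*(r-r*np.cos(th))+R[:,2]*r*np.sin(th)
    print(round(th,2),(o["orientation"].T@e/0.03).round(2))
E
```

```text
time_s: 5.5
eef_pos: [0.4426, -0.1968, 0.2502]
orientation: [[0.997, 0.083, 0.001], [0.083, -0.997, -0.001], [0.001, 0.001, -1.0]]
wrist_force: [-0.5, 1.4, 4.6]
finger_gap: 0.0297
[-0.1369  0.0002  0.003 ]
0.0 [0. 0. 0.]
0.15 [ 0.05 -0.33 -0.62]
0.3 [ 0.21 -0.65 -1.22]
0.45 [ 0.47 -0.95 -1.79]
0.6 [ 0.82 -1.24 -2.33]
0.75 [ 1.26 -1.49 -2.81]
0.9 [ 1.77 -1.71 -3.23]
1.05 [ 2.35 -1.9  -3.57]
1.2 [ 2.98 -2.04 -3.84]
1.35 [ 3.65 -2.13 -4.02]
1.5 [ 4.34 -2.18 -4.11]
1.65 [ 5.04 -2.18 -4.1 ]
1.8 [ 5.73 -2.13 -4.01]
```

View pics/w6c.png

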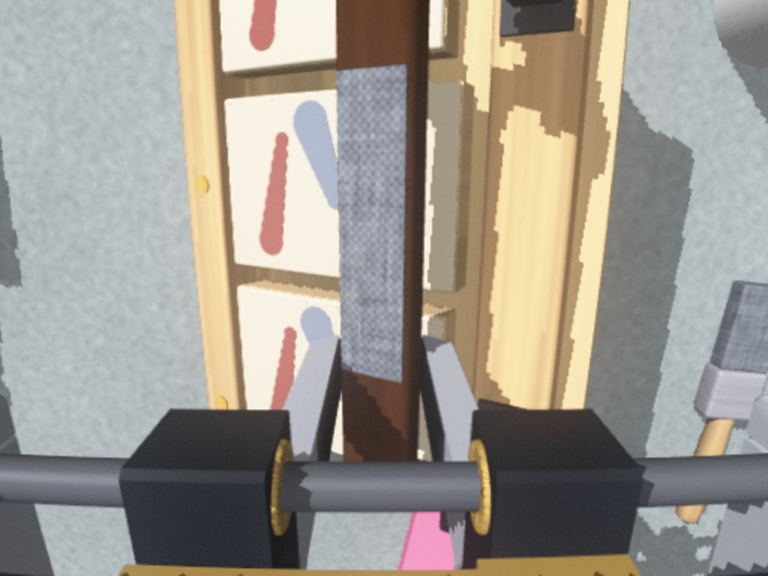

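```bash
python3 -m creep '[[[0.02,-0.16,-0.31],0,255],[[0.03,-0.17,-0.31],0,255],[[0.08,-0.16,-0.3],0,255],[[0.08,-0.16,-0.3],0,255],[[0.26,-0.3,-0.57],0,255],[[0.35,-0.29,-0.54],0,255],[[0.44,-0.25,-0.48],0,255],[[0.51,-0.22,-0.42],0,255],[[0,0,0],0,255],[[0,0,0],0,255]]'
python3 - <<'E'
from h import *
grab("side","d7");C("d7").crop(120,40,280,250,2.4,"d7c")
o=env.get_obs();R,t=frame(np.load("easel.npy"))
h=R@(np.array([75,20,49])/1e3)+t
g=o["eef_pos"]+o["orientation"][:,2]*.078
print((R.T@(g-h)).round(4))
E
```

```text
time_s: 6.38
eef_pos: [0.4909, -0.1408, 0.347]
orientation: [[0.996, 0.085, -0.001], [0.085, -0.996, -0.002], [-0.001, 0.001, -1.0]]
wrist_force: [-2.4, -1.9, 2.0]
finger_gap: 0.0414
[-0.0847  0.0004  0.1123]
```

View pics/d7c.png

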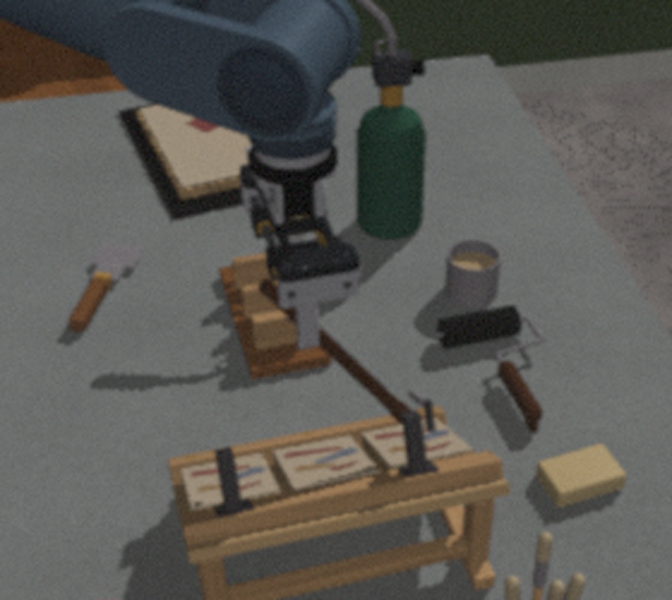

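The bar is up about 0.9 rad and still pinched. I'll continue past the balance point.

```bash
python3 -m creep '[[[0.58,-0.19,-0.34],0,255],[[0.63,-0.14,-0.27],0,255],[[0.67,-0.09,-0.18],0,255],[[0.69,-0.05,-0.09],0,255],[[0.7,0,0],0,255],[[0.69,0.05,0.09],0,255],[[0.1,0,0],0,255],[[0,0,0],0,255],[[0,0,0],0,255],[[0,0,0],0,255]]'
python3 - <<'E'
from h import *
grab("side","d8");C("d8").crop(120,40,280,250,2.4,"d8c")
grab("scene","s8");C("s8").crop(130,80,200,190,3,"s8c")
o=env.get_obs();R,t=frame(np.load("easel.npy"))
h=R@(np.array([75,20,49])/1e3)+t
g=o["eef_pos"]+o["orientation"][:,2]*.078
print((R.T@(g-h)).round(4))
E
```

```text
time_s: 7.27
eef_pos: [0.6102, -0.1183, 0.3697]
orientation: [[0.997, 0.083, -0.001], [0.083, -0.997, 0.001], [-0.001, -0.001, -1.0]]
wrist_force: [0.2, -0.4, 0.6]
finger_gap: 0.0001
[0.0368 0.0007 0.1391]
```

View pics/d8c.png

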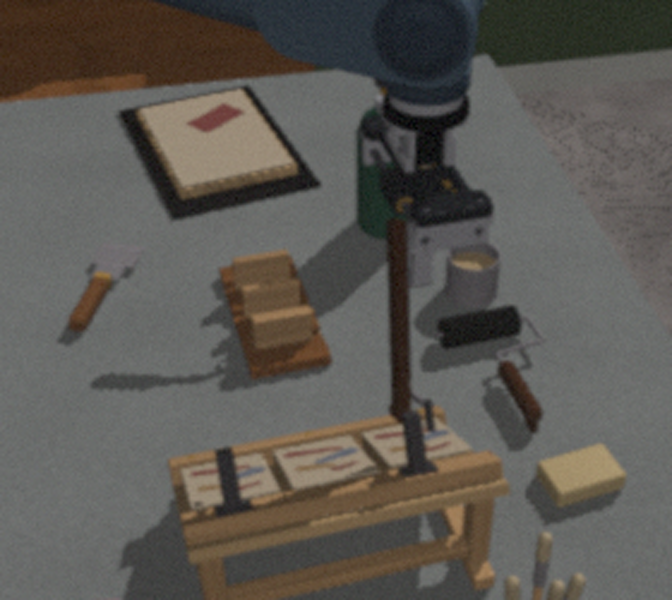

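View pics/s8c.png

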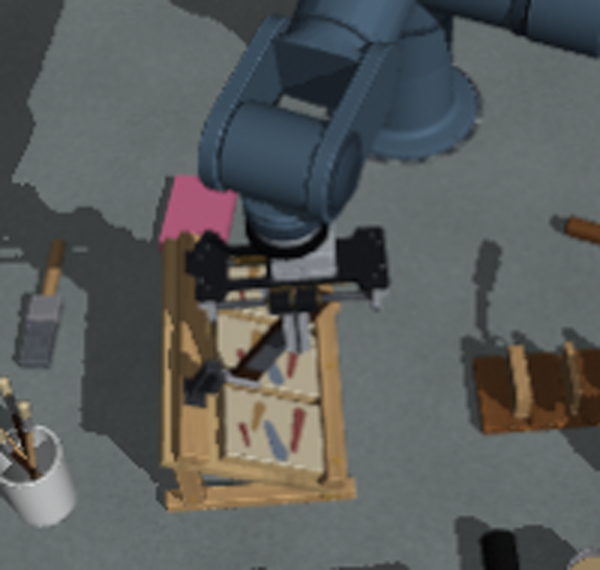

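```bash
python3 - <<'E'
from h import *
R,t=frame(np.load("easel.npy"))
for th in np.arange(1.2,2.0,.1):
    w=R@(np.array([75-190*np.cos(th),20,49+190*np.sin(th)])/1e3)+t
    print(round(th,1),w.round(3),((C("d8").proj(w)-[120,40])*2.4).round(),((C("s8").proj(w)-[130,80])*3).round())
grab("wrist","w8");C("w8").crop(0,0,512,384,1.5,"w8c")
print(env.get_obs()["wrist_force"])
E
```

```text
1.2 [ 0.504 -0.11   0.326] [307. 249.] [305. 230.]
1.3 [ 0.521 -0.106  0.331] [324. 239.] [309. 240.]
1.4 [ 0.54  -0.102  0.335] [343. 232.] [312. 252.]
1.5 [ 0.558 -0.099  0.337] [362. 226.] [314. 265.]
1.6 [ 0.577 -0.098  0.337] [381. 222.] [315. 280.]
1.7 [ 0.596 -0.097  0.336] [400. 221.] [315. 296.]
1.8 [ 0.615 -0.097  0.333] [419. 221.] [315. 314.]
1.9 [ 0.633 -0.098  0.328] [438. 223.] [314. 332.]
[ 0.4367815  -0.24902871 -0.44229891]
```

View pics/w8c.png

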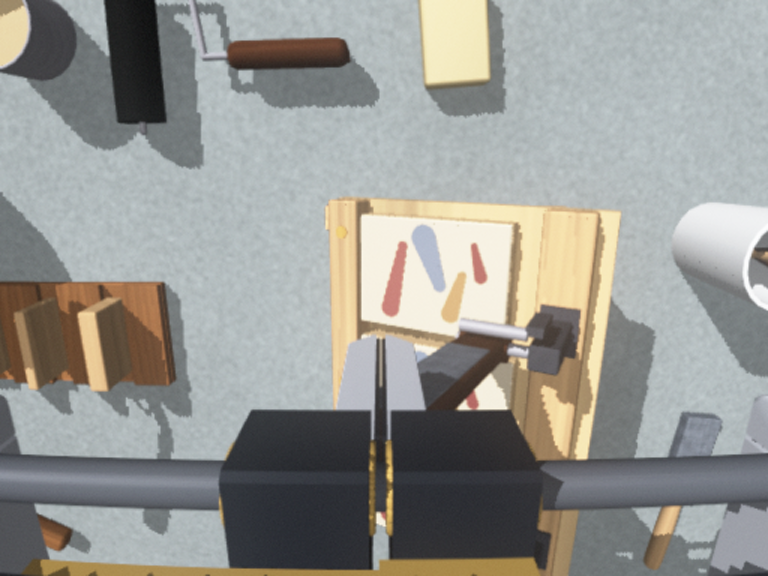

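The bar slipped out of the pinch, but its tip at (398,225) corresponds to about 1.68 rad. That is past balance, and it is leaning on the fingers. I'll back the fingers away in +x so it settles on its stop.

```bash
python3 -m creep '[[[0.3,0,0],0,255],[[0.3,0,0],0,255],[[0.4,0,0],0,255],[[0.5,0,0],0,255],[[0.5,0,0],0,255],[[0.5,0,0],0,255],[[0.5,0,0],0,255],[[0,0,0],0,255],[[0,0,0],0,255],[[0,0,0],0,255]]'
python3 - <<'E'
from h import *
grab("side","d9");C("d9").crop(120,40,280,250,2.4,"d9c")
E
```

```text
time_s: 8.25
eef_pos: [0.7008, -0.1109, 0.3697]
orientation: [[0.997, 0.083, -0.001], [0.083, -0.997, 0.0], [-0.001, -0.0, -1.0]]
wrist_force: [0.6, 0.4, -0.6]
finger_gap: 0.0006
```

View pics/d9c.png

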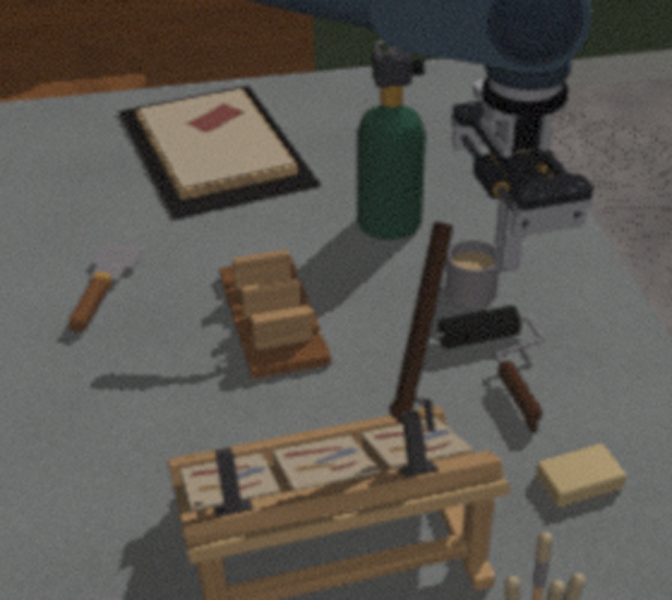

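The bar now rests at about 1.92 rad on its stop, with its tip at (441,226). Next I'll pass over it and look straight down at the gap.

```bash
python3 -m creep '[[[0,0,-1],0,255],[[0,0,-1],0,255],[[0,0,-1],0,255],[[0,0,-0.6],0,255],[[-1,0.4,0],0,255],[[-1,0.4,0],0,255],[[-1,0.4,0],0,255],[[-1,0.4,0],0,255],[[-1,0.4,0],0,255],[[-1,0.2,0],0,255]]'
python3 -m creep '[[[-1,0,0],0,255],[[-1,0,0],0,255],[[-1,0,0],0,255],[[0,0,1],0,255],[[0,0,1],0,255],[[0,0,1],0,255],[[0,0,1],0,255],[[0,0,0],0,255],[[0,0,0],0,255],[[0,0,0],0,255]]'
python3 - <<'E'
from h import *
grab("wrist","w10");C("w10").crop(0,0,512,384,1.5,"w10c")
E
```

```text
time_s: 9.13
eef_pos: [0.5249, -0.1924, 0.4781]
orientation: [[0.997, 0.082, 0.0], [0.082, -0.997, -0.001], [0.0, 0.001, -1.0]]
wrist_force: [-0.5, -0.8, 0.3]
finger_gap: 0.0007
time_s: 9.97
eef_pos: [0.4376, -0.1995, 0.3602]
orientation: [[0.997, 0.083, 0.002], [0.083, -0.997, -0.002], [0.002, 0.002, -1.0]]
wrist_force: [-0.5, 0.4, -0.3]
finger_gap: 0.0006
```

View pics/w10c.png

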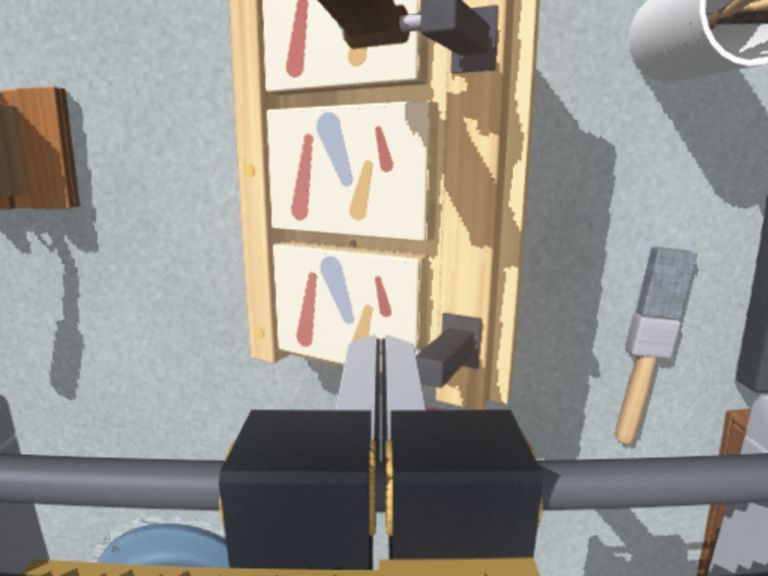

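```bash
python3 -m creep '[[[0.2,0,1],0,255],[[0.1,0.3,0.7],0,255],[[0,0,0],0,255],[[0,0,0],0,255],[[0,0,0],0,255],[[0,0,0],0,255],[[0,0,0],0,255],[[0,0,0],0,255],[[0,0,0],0,255],[[0,0,0],0,255]]'
python3 - <<'E'
from h import *
grab("wrist","w11");C("w11").crop(140,0,230,240,3,"w11c")
E
```

```text
time_s: 10.85
eef_pos: [0.4471, -0.2073, 0.3074]
orientation: [[0.997, 0.083, 0.0], [0.083, -0.997, -0.0], [0.0, 0.0, -1.0]]
wrist_force: [1.0, -0.5, -0.4]
finger_gap: 0.0001
```

View pics/w11c.png

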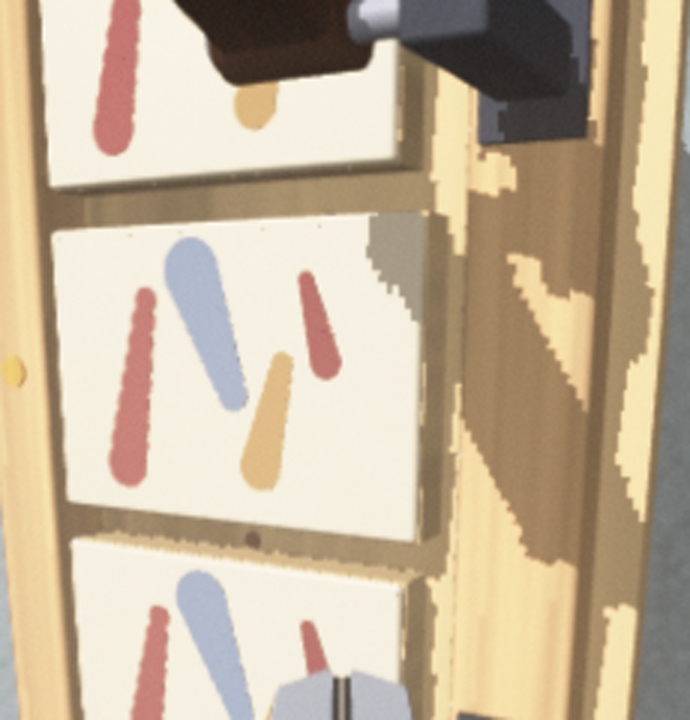

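```bash
python3 - <<'E'
from h import *
c=C("w11");R,t=frame(np.load("easel.npy"))
def U(x,y): return (140+x/3,y/3)
def loc(u,n):
    w=c.onplane(u,t+R[:,2]*n/1e3,R[:,2]); return (R.T@(w-t)*1e3).round(1)
print("panel mid UR",loc(U(427,213),-2),"LR",loc(U(418,541),-2))
print("panel mid lower",loc(U(53,233),-2),loc(U(68,500),-2))
print("panel bottom of upper edge",loc(U(442,350),-20))
for p in [(468,250),(463,400),(456,600),(452,610)]: print("rail",loc(U(*p),0))
print("ledge in",loc(U(52,420),4), "ledge L top",loc(U(60,600),4))
print("other panels",loc(U(396,158),-2),loc(U(401,583),-2))
E
python3 - <<'E'
import cv2
im=cv2.imread("pics/w11.png")
cv2.imwrite("pics/w11d.png",cv2.resize(im[50:200,260:345],None,fx=7,fy=4,interpolation=cv2.INTER_CUBIC))
for r in (100,130,150,165): print(r,im[r,270:305].sum(1)//3)
E
```

```text
panel mid UR [42.9 11.7 -2. ] LR [-43.1  12.4  -2. ]
panel mid lower [ 43.3 139.8  -2. ] [-42.8 140.8  -2. ]
panel bottom of upper edge [  8.  14. -20.]
rail [33.4 -0.5  0. ]
rail [-3.9 -0.3 -0. ]
rail [-57.9  -0.2   0. ]
rail [-60.9   0.9  -0. ]
ledge in [-15.3 139.7   4. ] ledge L top [-76.6 142.1   4. ]
other panels [56.8 20.6 -2. ] [-55.8  17.3  -2. ]
100 [236 237 237 235 224 162 151 151 152 151 139 121 117 111 112 113 111 113
 118 129 134 134 137 133 122 115 123 126 127 130 132 131 129 133 131]
130 [236 237 237 236 237 236 237 236 218 181 145 155 119 115 116 113 114 117
 129 137 139 167 200 161 121 127 127 130 128 129 131 130 132 132 131]
150 [236 237 236 236 236 236 236 231 209 164 135 115 114 113 112 112 113 124
 138 156 195 198 199 199 207 210 212 210 200 163 136 133 132 132 126]
165 [236 237 236 236 235 237 234 223 192 151 165 117 106 110 108 108 114 130
 138 136 161 204 184 201 212 212 212 210 210 209 211 214 213 208 205]
```

View pics/w11d.png

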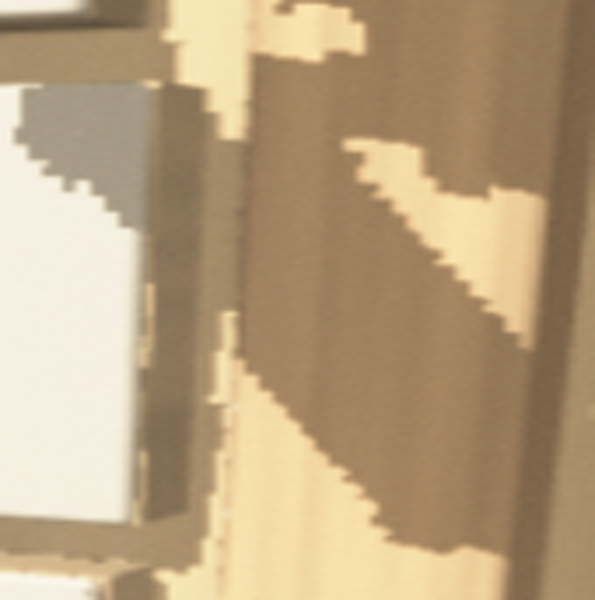

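The gap measures about 12.4 mm and the neighbouring panels' gaps about 17 and 20 mm, so the 10 mm strip should fit. Next, the caddy.

```bash
python3 - <<'E'
from h import *
print(C("s1").onz((319,208),.016), env.get_obs()["joint_pos"].round(2))
E
python3 -m creep '[[[0,0,-1],0,0],[[0,-1,-1],-1,0],[[0,0,0],-1,0],[[0,0,0],-1,0],[[0,0,0],-1,0],[[0,0,0],-1,0],[[0,0,0],-1,0],[[0,0,0],-1,0],[[0,0,0],-1,0],[[0,0,0],-1,0]]'
python3 -m creep '[[[0,0,0],-1,0],[[0,0,0],-1,0],[[0,0,0],-1,0],[[0,0,0],-0.4,0],[[1,0.3,0],0,0],[[1,0.5,0],0,0],[[1,0.5,0],0,0],[[1,0.5,0],0,0],[[1,0.5,0],0,0],[[1,0.4,0],0,0]]'
python3 - <<'E'
from h import *
grab("wrist","w12");C("w12").crop(0,0,512,384,1.5,"w12c")
E
```

```text
[0.49392713 0.1962398  0.016     ] [-0.66 -0.14  1.95  0.    1.33  0.82]
time_s: 11.73
eef_pos: [0.4446, -0.178, 0.3665]
orientation: [[0.391, 0.92, -0.0], [0.92, -0.391, 0.0], [0.0, -0.0, -1.0]]
wrist_force: [0.1, 1.2, -0.3]
finger_gap: 0.0635
time_s: 12.57
eef_pos: [0.5262, 0.0036, 0.3665]
orientation: [[-0.0, 1.0, 0.0], [1.0, 0.0, -0.0], [-0.0, 0.0, -1.0]]
wrist_force: [0.1, -0.4, -0.5]
finger_gap: 0.0944
```

View pics/w12c.png

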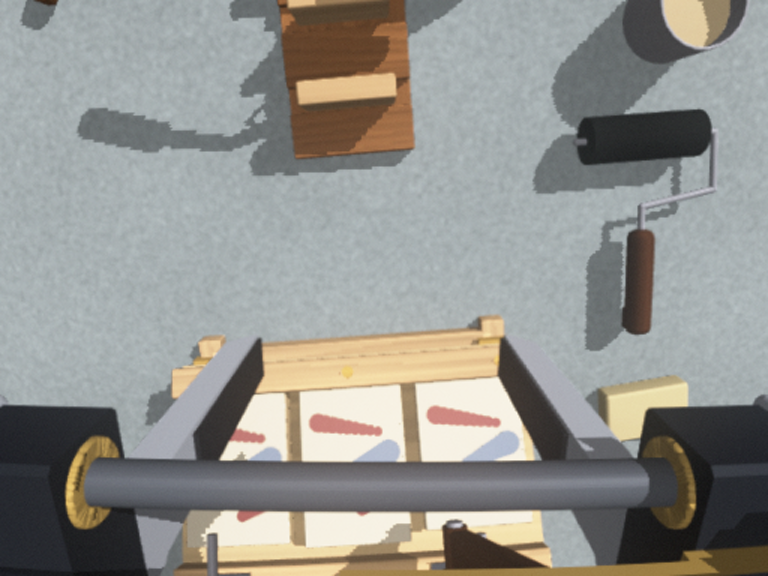

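```bash
python3 -m creep '[[[1,-0.4,0],0,0],[[1,-0.4,0],0,0],[[1,-0.2,0],0,0],[[1,0,0],0,0],[[0.5,0,0],0,0],[[0,0,0],0,0],[[0,0,0],0,0],[[0,0,0],0,0],[[0,0,0],0,0],[[0,0,0],0,0]]'
python3 - <<'E'
from h import *
grab("wrist","w13");C("w13").crop(100,0,300,260,2.3,"w13c")
E
```

```text
time_s: 13.45
eef_pos: [0.4958, 0.136, 0.3664]
orientation: [[0.002, 1.0, -0.0], [1.0, -0.002, -0.0], [-0.0, -0.0, -1.0]]
wrist_force: [-0.8, 0.2, -0.3]
finger_gap: 0.0939
```

View pics/w13c.png

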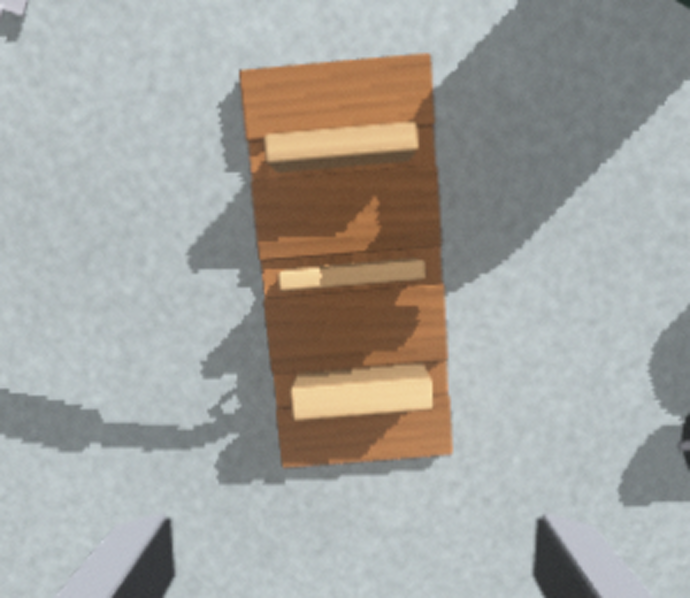

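```bash
python3 - <<'E'
from h import *
c=C("w13");U=lambda x,y:(100+x/2.3,y/2.3)
T=lambda p,z=.058:c.onz(U(*p),z)
for n,q in [("far",[(265,137),(417,124),(418,150),(266,162)]),("mid",[(279,271),(424,262),(425,280),(280,290)]),("near",[(292,390),(431,377),(432,406),(294,419)])]:
    P=[T(p) for p in q]; m=np.mean(P,0); d=P[1]-P[0]+P[2]-P[3]; yaw=np.arctan2(d[1],d[0])
    nrm=np.array([-np.sin(yaw),np.cos(yaw),0])
    print(n,m.round(4),"len",np.linalg.norm(d)/2*1e3,"yaw",yaw,"thick",((P[0]-P[3]+P[1]-P[2])@nrm/2*1e3).round(1))
q=[T(p,.016) for p in [(240,70),(431,54),(451,456),(283,466)]]
print(np.mean(q,0),np.linalg.norm(q[0]-q[3]),np.arctan2(*( (q[1]-q[0]+q[2]-q[3])[[1,0]])))
E
```

```text
far [0.4892 0.2604 0.058 ] len 75.54260611750261 yaw 0.076277683369299 thick 12.1
mid [0.4944 0.1957 0.058 ] len 74.71860029177523 yaw 0.06328804592104366 thick 9.4
near [0.4997 0.1315 0.058 ] len 74.43248474282596 yaw 0.09475343598054149 thick 15.8
[0.49432327 0.19573867 0.016     ] 0.22354653400034563 0.06859446629752489
```

The middle strip is the thinnest: about 9.4 mm measured, against 12 and 16 mm for the others, which also read low. It is centred at (0.494, 0.196) with yaw about 0.08. I'll align with its ends and check before the final descent.

```bash
python3 -m creep '[[[1,0,0],-0.67,0],[[1,0.11,0.5],0,0],[[0,0,1],0,0],[[0,0,1],0,0],[[0,0,1],0,0],[[0,0,1],0,0],[[0,0,0],0,0],[[0,0,0],0,0],[[0,0,0],0,0],[[0,0,0],0,0]]' 8
python3 - <<'E'
from h import *
grab("wrist","w14");C("w14").crop(0,0,512,384,1.5,"w14c")
o=env.get_obs();print((o["orientation"].T@(np.array([.4944,.1957,.05])-o["eef_pos"])*1e3).round(1))
c=C("w14");print([ (c.proj(p)*1.5).round() for p in [(.4944,.1957,.058)]])
E
```

```text
time_s: 14.33
eef_pos: [0.4979, 0.1972, 0.2342]
orientation: [[-0.08, 0.997, 0.004], [0.997, 0.08, 0.001], [0.0, 0.004, -1.0]]
wrist_force: [0.1, 0.8, 0.4]
finger_gap: 0.0939
[ -1.3  -4.3 184.1]
[array([374., 302.])]
```

View pics/w14c.png

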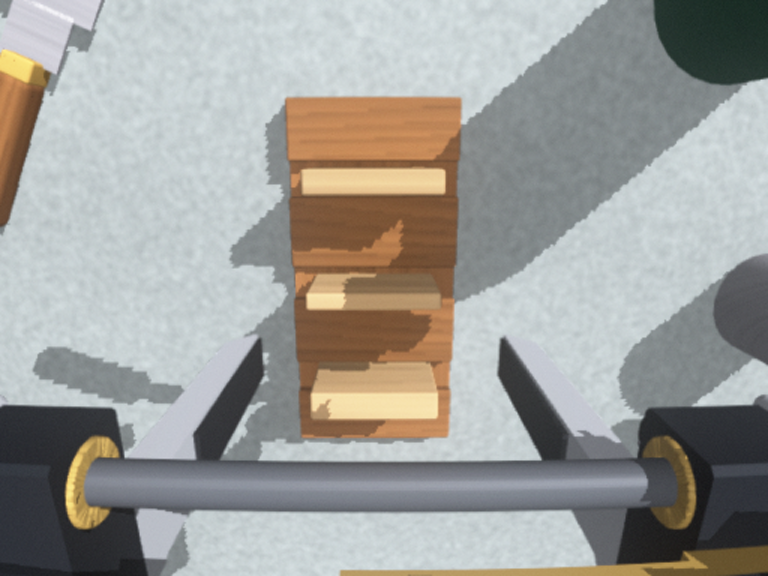

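```bash
python3 -m creep '[[[-0.04,-0.14,1],0,0],[[0,0,1],0,0],[[0,0,1],0,0],[[0,0,0.53],0,0],[[0,0,0],0,0],[[0,0,0],0,0],[[0,0,0],0,255],[[0,0,0],0,255],[[0,0,0],0,255],[[0,0,0],0,255]]' 8
python3 - <<'E'
from h import *
grab("wrist","w15");C("w15").crop(0,0,512,384,1.5,"w15c")
E
```

```text
time_s: 15.22
eef_pos: [0.4935, 0.1959, 0.1274]
orientation: [[-0.08, 0.997, 0.003], [0.997, 0.08, 0.001], [0.0, 0.003, -1.0]]
wrist_force: [-0.7, 0.8, 5.9]
finger_gap: 0.0759
```

View pics/w15c.png

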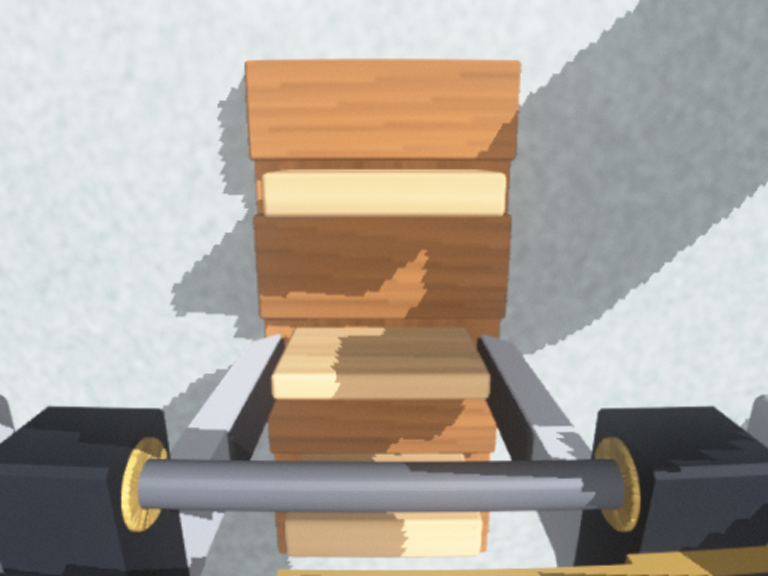

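The strip is gripped by its ends (75.9 mm). I'll lever it against its groove to tilt its top about 28° toward +y, watching the force.

```bash
python3 -m creep '[[[0.1,0,0],0,255],[[0.1,0,0],0,255],[[0.1,0,0],0,255],[[0.1,0,0],0,255],[[0.1,0,0],0,255],[[0.1,0,0.02],0,255],[[0.1,0,0.02],0,255],[[0.05,0,0],0,255],[[0,0,0],0,255],[[0,0,0],0,255]]' 8
python3 - <<'E'
from h import *
grab("wrist","w16");C("w16").crop(0,0,512,384,1.5,"w16c")
E
```

```text
time_s: 16.1
eef_pos: [0.4899, 0.2184, 0.1238]
orientation: [[-0.08, 0.997, -0.002], [0.997, 0.08, 0.0], [0.001, -0.002, -1.0]]
wrist_force: [0.4, -2.4, 0.2]
finger_gap: 0.0759
```

View pics/w16c.png

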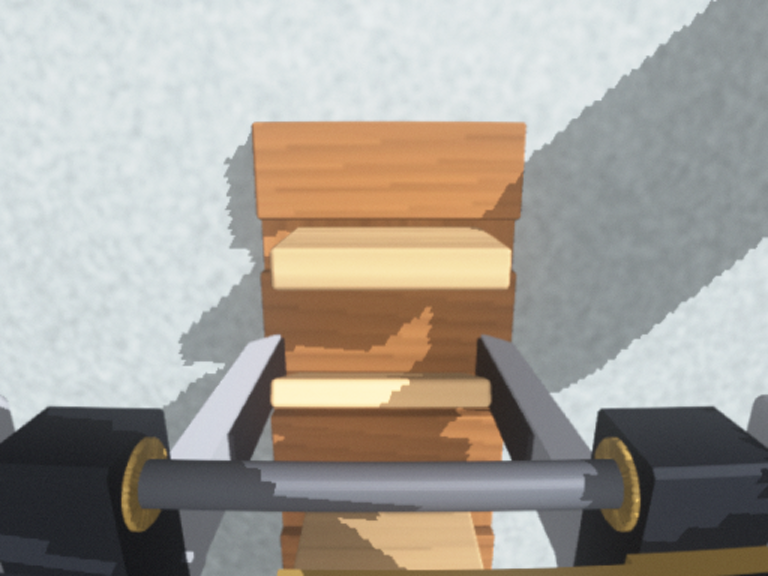

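```bash
python3 -m creep '[[[0,0,0],0,255],[[0,0,0],0,255],[[0,0,-0.3],0,255],[[0,0,-0.6],0,255],[[0,0,-1],0,255],[[0,0,-1],0,255],[[0,0,-1],0,255],[[0,0,-1],0,255],[[0,0,0],0,255],[[0,0,0],0,255]]' 30
cat > tilt.py <<'E'
from h import *
import sys
from scipy.optimize import least_squares
def tilt(u1,u2,name,o):
    # u1 = +y edge pixel, u2 = -y edge pixel (raw px)
    c=C(name);g=o["eef_pos"]+o["orientation"][:,2]*.078
    e=o["orientation"][:,0]; up=-o["orientation"][:,2]
    def f(q):
        h,ph,b=q; r=[]
        for u,s in ((u1,1),(u2,-1)):
            p=g+e*b*0+h*(e*np.sin(ph)+up*np.cos(ph))+s*.005*(e*np.cos(ph)-up*np.sin(ph))
            r.append(c.proj(p)[1]-u)
        return r
    return least_squares(f,[.008,.4,0]).x
E
python3 - <<'E'
from h import *
grab("wrist","w17");C("w17").crop(100,190,320,110,2.4,"w17c")
o=env.get_obs();grab("side","d17");C("d17").crop(180,40,180,150,4,"d17c")
E
```

```text
time_s: 16.98
eef_pos: [0.4914, 0.2183, 0.2741]
orientation: [[-0.08, 0.997, 0.005], [0.997, 0.08, 0.001], [0.001, 0.005, -1.0]]
wrist_force: [-0.2, -0.5, -0.6]
finger_gap: 0.0756
```

View pics/w17c.png

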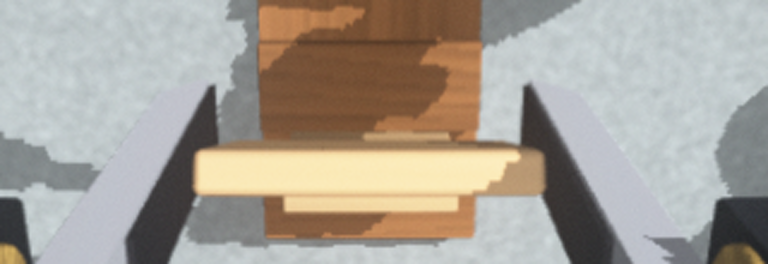

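View pics/d17c.png

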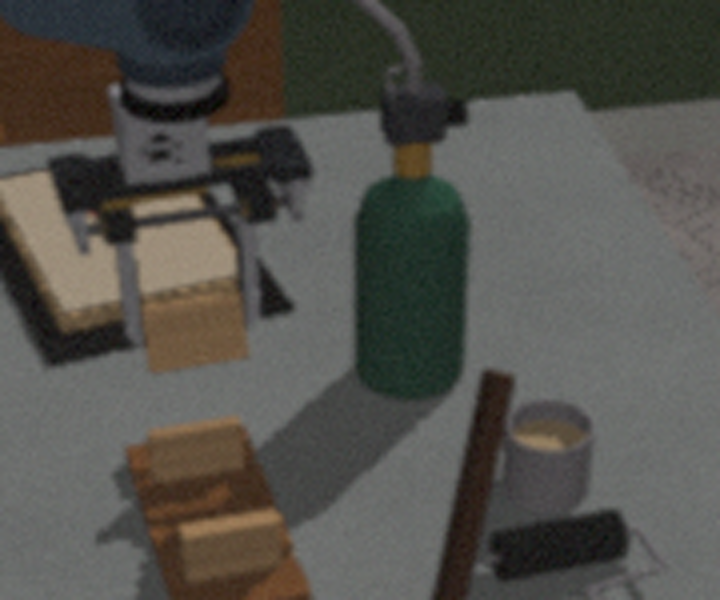

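```bash
python3 - <<'E'
from tilt import *
o=env.get_obs()
q=tilt(252.5,270.4,"w17",o);print(q,np.rad2deg(q[1]))
for ph in (10,15,20,25,28,32):
    e=o["orientation"][:,0]; up=-o["orientation"][:,2];g=o["eef_pos"]-up*.078;p=np.deg2rad(ph)
    r=[]
    for s in (1,-1):
        r.append(C("w17").proj(g+.008*(e*np.sin(p)+up*np.cos(p))+s*.005*(e*np.cos(p)-up*np.sin(p)))[1].round(1))
    r.append(C("w17").proj(g-.042*(e*np.sin(p)+up*np.cos(p))+.005*(e*np.cos(p)-up*np.sin(p)))[1].round(1))
    print(ph,r)
E
```

```text
[0.01510363 0.01024238 0.        ] 0.5868451815158702
10 [np.float64(243.8), np.float64(262.3), np.float64(225.8)]
15 [np.float64(242.3), np.float64(261.2), np.float64(231.0)]
20 [np.float64(240.9), np.float64(260.0), np.float64(236.4)]
25 [np.float64(239.6), np.float64(258.7), np.float64(241.8)]
28 [np.float64(238.8), np.float64(257.9), np.float64(245.0)]
32 [np.float64(237.9), np.float64(256.8), np.float64(249.4)]
```

```bash
cat >> tilt.py <<'E'
def tilt3(u1,u2,u3,name,o):
    c=C(name);g=o["eef_pos"]+o["orientation"][:,2]*.078
    e=o["orientation"][:,0]; up=-o["orientation"][:,2]
    def P(h,ph,b):
        z=e*np.sin(ph)+up*np.cos(ph);y=e*np.cos(ph)-up*np.sin(ph)
        return [g+b*y+h*z+.005*y,g+b*y+h*z-.005*y,g+b*y+(h-.05)*z+.005*y]
    def f(q): return [c.proj(p)[1]-u for p,u in zip(P(*q),(u1,u2,u3))]
    s=least_squares(f,[.008,.4,0]);h,ph,b=s.x
    z=e*np.sin(ph)+up*np.cos(ph);y=e*np.cos(ph)-up*np.sin(ph)
    return s.x,s.fun,g+b*y+(h-.05)*z
E
python3 - <<'E'
from tilt import *
o=env.get_obs()
for d in (0,1,-1):
    q=tilt3(252.5,270.4,248.3+d,"w17",o);print(q[0].round(4),np.rad2deg(q[0][1]),q[2])
E
```

```text
[-0.0049  0.3862 -0.0071] 22.128311440728947 [0.4919244  0.19074859 0.14443854]
[-0.0052  0.4004 -0.0071] 22.9421206359779 [0.49198476 0.19000065 0.14452193]
[-0.0045  0.372  -0.0072] 21.31614245126242 [0.49186255 0.19151585 0.14439808]
```

```bash
python3 - <<'E'
from h import *
c=C("w15")
# center column ray at z=.058 plane: rows 374,398 (disp 1.5), bottom +y edge at row ~328 (groove top hides)
for r in (374,398): print(c.onz((380/1.5,r/1.5),.058))
print(c.onz((380/1.5,328/1.5),.016))
c=C("w13");
print("groove top edges (z .016) mid groove:",c.onz((100+350/2.3,252/2.3),.016),c.onz((100+350/2.3,290/2.3),.016))
c=C("w10"); 
E
python3 - <<'E'
import cv2
im=cv2.imread("pics/w15.png");cv2.imwrite("pics/w15d.png",cv2.resize(im[205:285,160:345],None,fx=4,fy=6,interpolation=cv2.INTER_CUBIC))
E
```

```text
[0.49259563 0.20107524 0.058     ]
[0.49333107 0.19201718 0.058     ]
[0.49254357 0.20267928 0.016     ]
groove top edges (z .016) mid groove: [0.49320689 0.20705301 0.016     ] [0.49316552 0.18584909 0.016     ]
```

View pics/w15d.png

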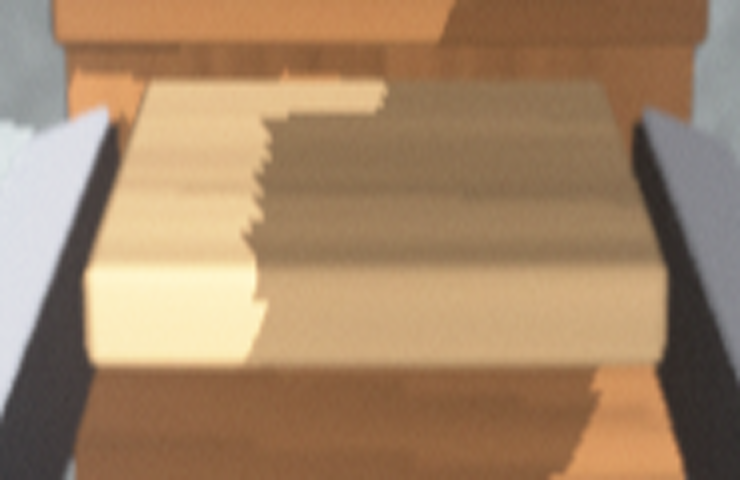

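```bash
python3 - <<'E'
import cv2
im=cv2.imread("pics/w17.png");cv2.imwrite("pics/w17d.png",cv2.resize(im[240:280,170:335],None,fx=4.8,fy=14,interpolation=cv2.INTER_CUBIC))
g=im.sum(2)//3
for u in (220,260,290): print(g[240:280,u])
E
```

```text
[ 85  85  86  87  89  88  91  93 105 117 118 121 149 192 210 218 220 223
 221 222 222 221 221 222 222 223 224 222 220 212 198 183 200 209 206 203
 202 198 140 106]
[114 120 123 124 117 135 156 152 136 120 120 124 149 193 212 218 223 223
 222 222 223 222 222 222 222 224 223 223 221 213 200 185 201 211 211 208
 207 200 145 108]
[124 121 123 120 110  96 100 115 113 109 120 125 157 197 214 219 223 226
 225 225 224 223 222 223 223 224 223 223 220 212 200 179 193 198 198 198
 196 177 146 135]
```

View pics/w17d.png

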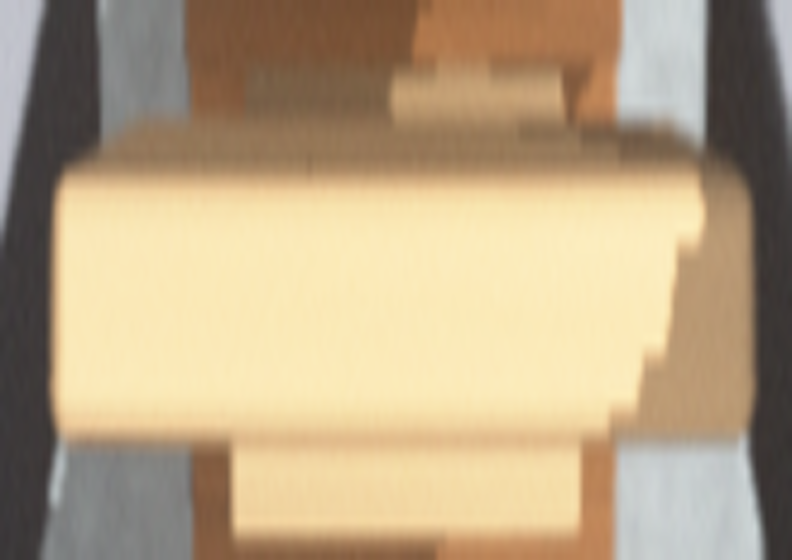

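```bash
cat > t4.py <<'E'
from h import *
from scipy.optimize import least_squares
def t4(o,name,r1,r2,r3,L1,R1,L2,R2,ang=None):
    c=C(name);g=o["eef_pos"]+o["orientation"][:,2]*.078
    e=o["orientation"][:,0]; x=o["orientation"][:,1]; up=-o["orientation"][:,2]
    def basis(ph): return e*np.sin(ph)+up*np.cos(ph), e*np.cos(ph)-up*np.sin(ph)
    def f(q):
        h,ph,b,a=q; z,y=basis(ph); m=g+b*e+a*x; r=[]
        T=m+h*z
        for s,rr,L,Rr in ((1,r1,L1,R1),(-1,r2,L2,R2)):
            pl,pr=c.proj(T+s*.005*y-.038*x),c.proj(T+s*.005*y+.038*x)
            r+=[(pl[1]+pr[1])/2-rr,pl[0]-L,pr[0]-Rr]
        if r3: r.append(c.proj(m+(h-.0495)*z+.0045*y)[1]-r3)
        return r
    s=least_squares(f,[.008,.4,-.005,0]); h,ph,b,a=s.x; z,y=basis(ph)
    print("h,b,a mm",(np.array([h,b,a])*1e3).round(1),"tilt deg",np.rad2deg(ph).round(1),"res",s.fun.round(1))
    cov=np.linalg.inv(s.jac.T@s.jac); print("sig",(np.sqrt(np.diag(cov))*[1e3,57.3,1e3,1e3]).round(1))
    return h,ph,b,a
E
python3 - <<'E'
from t4 import *
o=env.get_obs()
t4(o,"w17",252.5,270.7,248.3,183.1,325.6,181.5,327.3)
E
```

```text
h,b,a mm [10.7 -6.7  1.8] tilt deg 22.0 res [-0.5 -0.6  0.6  0.5  0.7 -0.7  0.1]
sig [1.2 0.9 0.4 0.3]
```

The strip is held and fits as tilt 22°, offset in the pads −6.7 mm, with its bottom 39 mm below the grasp. The remaining tilt can be taken up by the slot. I'll carry it to a point above the gap.

```bash
cat > go.py <<'E'
from h import *
def need(y,n,x=0.,h=.0107,ph=np.deg2rad(22.),b=-.0067,a=.0018):
    o=env.get_obs();R,t=frame(np.load("easel.npy"))
    e=o["orientation"][:,0]; X=o["orientation"][:,1]; up=-o["orientation"][:,2]
    bot=o["eef_pos"]-.078*up+b*e+a*X+(h-.05)*(e*np.sin(ph)+up*np.cos(ph))
    w=R@(np.array([x,y,n])/1e3)+t
    print("bottom now (gap_edge mm)",(R.T@(bot-t)*1e3).round(1),"move rows",(o["orientation"].T@(w-bot)/.03).round(2),"tcp",o["eef_pos"].round(4))
if __name__=="__main__":
    import sys; need(*map(float,sys.argv[1:]))
E
python3 go.py 6.2 25; python3 go.py 6.2 60
```

```text
bottom now (gap_edge mm) [ 21.1 370.3 219.9] move rows [-13.77  -0.67   0.04] tcp [0.4899 0.218  0.2706]
bottom now (gap_edge mm) [ 21.1 370.3 219.9] move rows [-13.22  -0.67  -0.99] tcp [0.4899 0.218  0.2706]
```

```bash
python3 -m creep '[[[-0.5,0,-1],0,255],[[-1,0,-1],0,255],[[-1,-0.2,0],0,255],[[-1,-0.2,0],0,255],[[-1,-0.2,0],0,255],[[-1,-0.1,0],0,255],[[-1,0,0],0,255],[[-1,0,0],0,255],[[-1,0,0],0,255],[[-1,0,0],0,255]]' 30
python3 -m creep '[[[-1,0,0],0,255],[[-1,0,0],0,255],[[-1,0,0],0,255],[[-0.7,0,0],0,255],[[-0.3,0,0.3],0,255],[[0,0,0.7],0,255],[[0,0,0],0,255],[[0,0,0],0,255],[[0,0,0],0,255],[[0,0,0],0,255]]' 30
python3 go.py 6.2 25
python3 - <<'E'
from h import *
grab("wrist","w18");C("w18").crop(0,0,512,384,1.5,"w18c")
grab("side","d18");C("d18").crop(140,60,220,240,3,"d18c")
E
```

```text
time_s: 17.92
eef_pos: [0.4916, -0.0684, 0.3288]
orientation: [[-0.08, 0.997, -0.004], [0.997, 0.08, 0.002], [0.002, -0.003, -1.0]]
wrist_force: [0.3, 0.0, 0.2]
finger_gap: 0.0757
time_s: 18.75
eef_pos: [0.5024, -0.1862, 0.3015]
orientation: [[-0.081, 0.997, 0.001], [0.997, 0.081, -0.0], [-0.0, 0.001, -1.0]]
wrist_force: [0.4, 0.2, -1.0]
finger_gap: 0.0755
bottom now (gap_edge mm) [ 0.4 -0.8 57.7] move rows [-0.31 -0.01  1.07] tcp [ 0.5024 -0.1862  0.3015]
```

View pics/w18c.png

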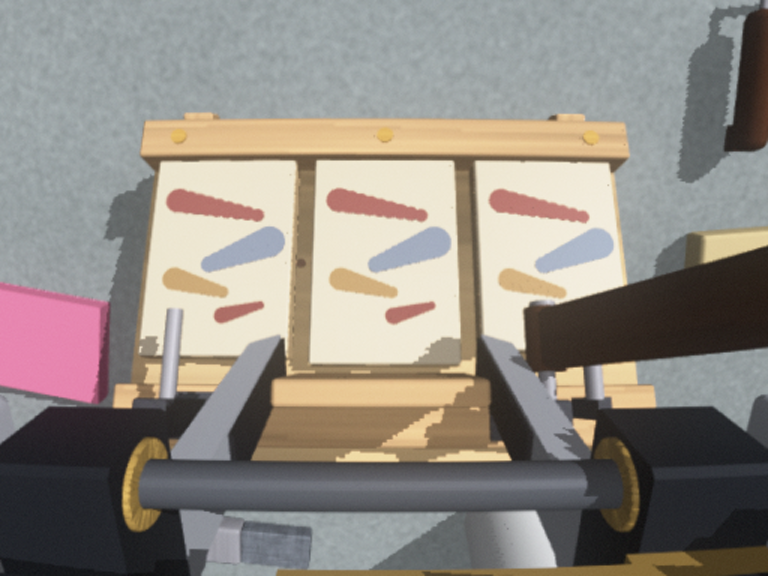

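View pics/d18c.png

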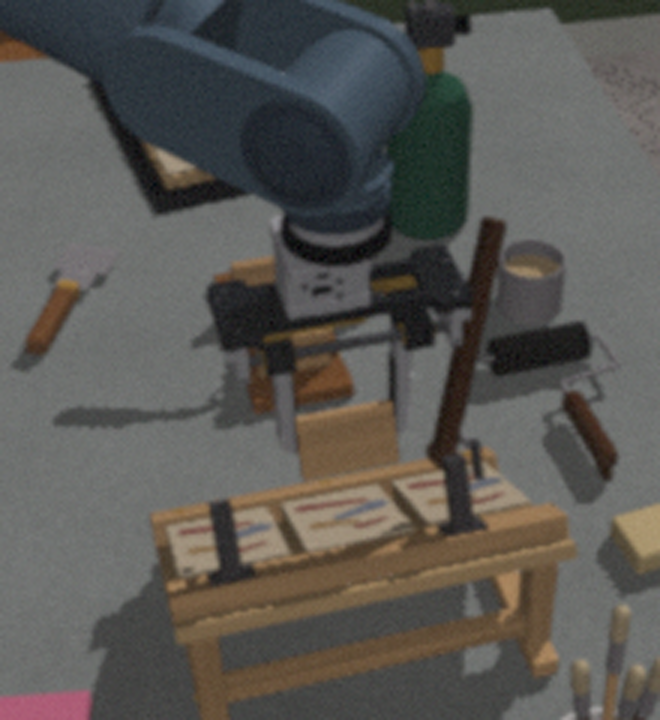

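The strip is hanging above the gap, lined up with the middle panel. I'll bring it to just above the slot, biased a few mm to −x to keep clear of the raised bar.

```bash
python3 -m creep '[[[-0.2,-0.13,0.2],0,255],[[-0.15,0,0.5],0,255],[[-0.1,0,0.4],0,255],[[-0.1,0,0.3],0,255],[[0,0,0],0,255],[[0,0,0],0,255],[[0,0,0],0,255],[[0,0,0],0,255],[[0,0,0],0,255],[[0,0,0],0,255]]' 30
python3 go.py 6.2 3 -4
python3 - <<'E'
from h import *
grab("wrist","w19");C("w19").crop(60,120,380,180,2,"w19c")
grab("side","d19");C("d19").crop(160,130,200,150,4,"d19c")
grab("scene","s19");C("s19").crop(150,100,130,140,5,"s19c")
E
```

```text
time_s: 19.68
eef_pos: [0.4998, -0.2035, 0.2594]
orientation: [[-0.081, 0.997, 0.001], [0.997, 0.081, -0.001], [-0.001, 0.001, -1.0]]
wrist_force: [-0.7, 0.1, -0.5]
finger_gap: 0.0759
bottom now (gap_edge mm) [-3.7  3.9 12.5] move rows [-0.08 -0.01  0.32] tcp [ 0.4998 -0.2035  0.2594]
```

View pics/w19c.png

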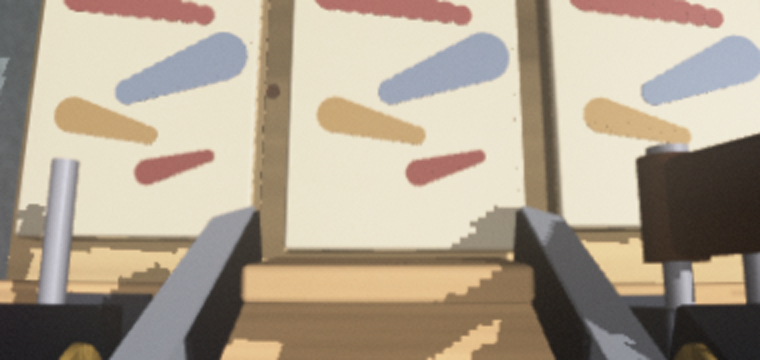

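View pics/d19c.png

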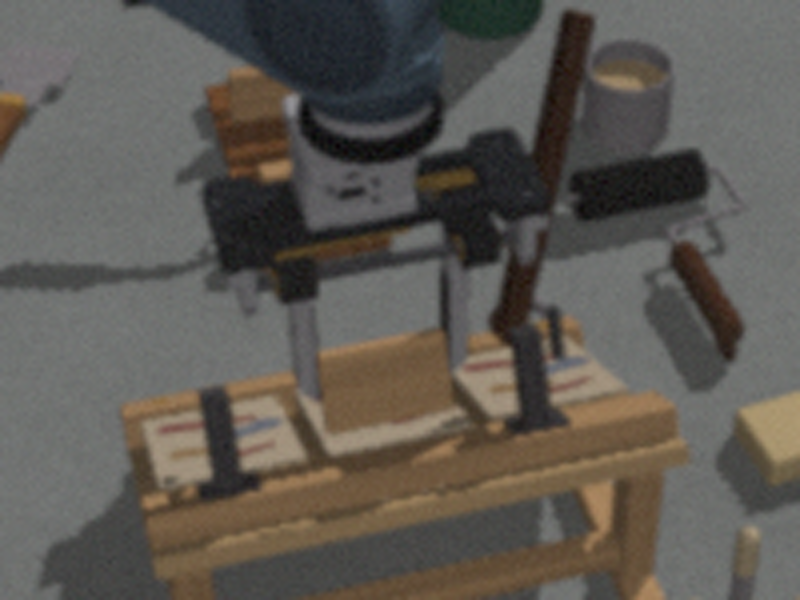

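View pics/s19c.png

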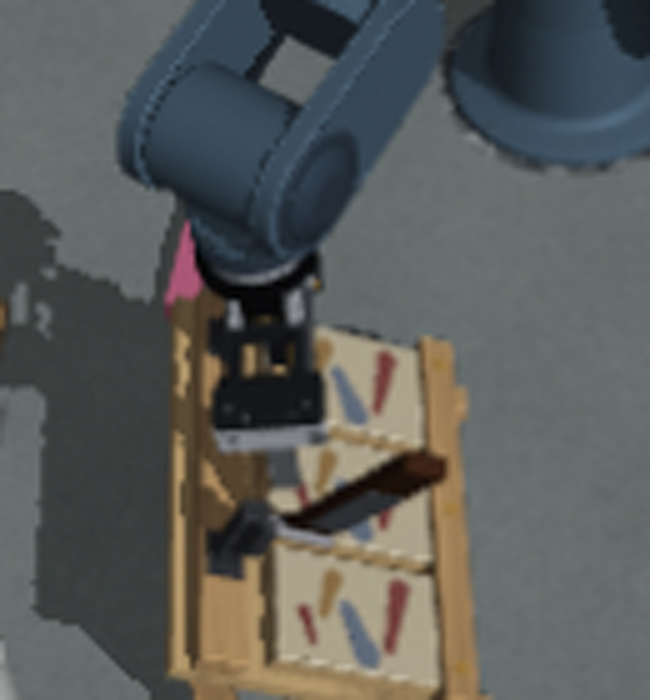

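```bash
cat > chk.py <<'E'
from h import *
def chk(name,crop,f,b=-.0067,h=.0107,phd=22.,a=.0018):
    o=env.get_obs();c=C(name)
    e=o["orientation"][:,0]; X=o["orientation"][:,1]; up=-o["orientation"][:,2];ph=np.deg2rad(phd)
    z=e*np.sin(ph)+up*np.cos(ph);y=e*np.cos(ph)-up*np.sin(ph)
    m=o["eef_pos"]-.078*up+b*e+a*X
    for n,hh in (("top",h),("bot",h-.05)):
        for s in (-1,1): print(n,s,((c.proj(m+hh*z-.005*y+s*.038*X)-crop)*f).round(1))
    R,t=frame(np.load("easel.npy"))
    for n,x in (("rail edge L",(-155,0,0)),("rail edge R",(155,0,0)),("rail up L",(-155,-34,0)),("rail up R",(155,-34,0)),("panel UL",(-43,12,-2)),("panel UR",(43,12,-2)),("ledgepanel LL",(-43,140,-2))):
        print(n,((c.proj(R@(np.array(x)/1e3)+t)-crop)*f).round(1))
E
python3 - <<'E'
from chk import *
chk("d19",[160,130],4)
E
```

```text
top -1 [319.4 360.8]
top 1 [448.8 334.9]
bot -1 [330.5 440.3]
bot 1 [457.8 413.8]
rail edge L [138.1 500.5]
rail edge R [654.7 390.9]
rail up L [143.2 521.9]
rail up R [675.6 407.7]
panel UL [328. 456.]
panel UR [469.7 426.1]
ledgepanel LL [292.1 393.1]
```

```bash
python3 go.py 6.2 -2 -4; python3 go.py 6.7 -12 -4
```

```text
bottom now (gap_edge mm) [-3.8  4.1 12.3] move rows [-0.16 -0.01  0.45] tcp [ 0.4997 -0.2035  0.2591]
bottom now (gap_edge mm) [-3.8  4.1 12.3] move rows [-0.3  -0.01  0.75] tcp [ 0.4997 -0.2035  0.2591]
```

```bash
python3 -m creep '[[[-0.02,0,0.12],0,255],[[-0.04,0,0.11],0,255],[[-0.05,0,0.11],0,255],[[-0.05,0,0.11],0,255],[[-0.05,0,0.1],0,255],[[-0.05,0,0.1],0,255],[[0,0,0],0,255],[[0,0,0],0,255],[[0,0,0],0,255],[[0,0,0],0,255]]' 20
python3 go.py 6.7 -16 -4
python3 - <<'E'
from h import *
grab("wrist","w20");C("w20").crop(60,120,380,180,2,"w20c")
grab("side","d20");C("d20").crop(160,130,200,150,4,"d20c")
E
```

```text
time_s: 20.67
eef_pos: [0.5003, -0.2113, 0.2396]
orientation: [[-0.08, 0.997, 0.0], [0.997, 0.08, -0.0], [-0.0, 0.0, -1.0]]
wrist_force: [-0.2, -0.4, -0.8]
finger_gap: 0.0757
bottom now (gap_edge mm) [-3.8  6.3 -8.7] move rows [-0.1  -0.    0.22] tcp [ 0.5003 -0.2113  0.2396]
```

View pics/w20c.png

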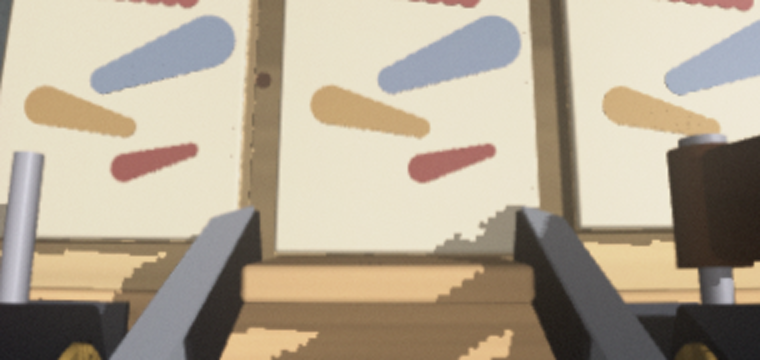

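View pics/d20c.png

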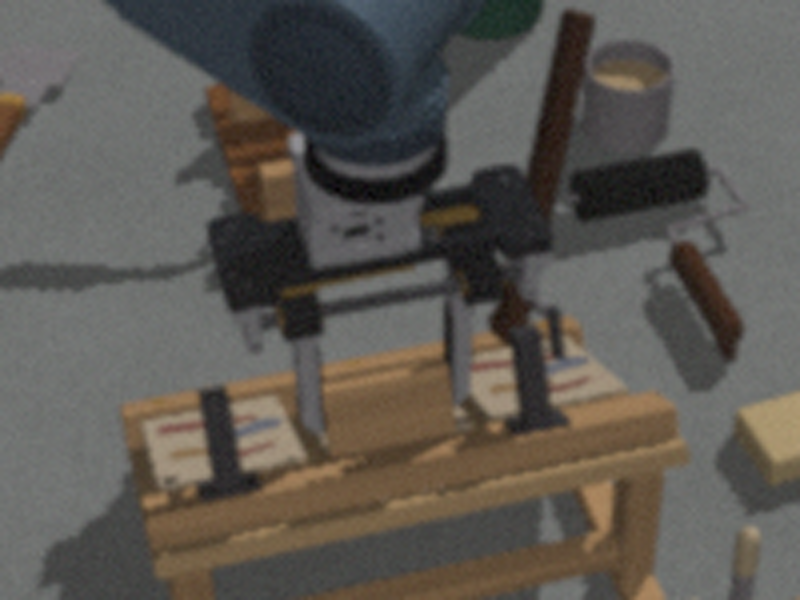

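No contact forces so far, and the strip's lower edge is about 9 mm into the slot. Continuing.

```bash
python3 -m creep '[[[-0.03,0,0.06],0,255],[[-0.03,0,0.06],0,255],[[-0.03,0,0.06],0,255],[[-0.02,0,0.05],0,255],[[0,0,0],0,255],[[0,0,0],0,255],[[0,0,0],0,255],[[0,0,0],0,255],[[0,0,0],0,255],[[0,0,0],0,255]]' 20
python3 go.py 6.7 -20 -4
python3 - <<'E'
from h import *
grab("wrist","w21");C("w21").crop(60,120,380,180,2,"w21c")
E
```

```text
time_s: 21.6
eef_pos: [0.5005, -0.2146, 0.2325]
orientation: [[-0.08, 0.997, 0.0], [0.997, 0.08, -0.0], [-0.0, 0.0, -1.0]]
wrist_force: [-0.1, -0.2, 0.6]
finger_gap: 0.0759
bottom now (gap_edge mm) [ -4.    6.8 -16.4] move rows [-0.06 -0.    0.1 ] tcp [ 0.5005 -0.2146  0.2325]
```

View pics/w21c.png

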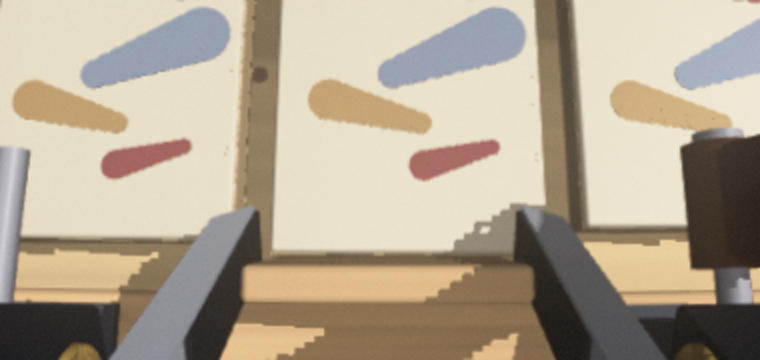

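```bash
python3 -m creep '[[[-0.02,0,0.04],0,255],[[-0.02,0,0.04],0,255],[[-0.02,0,0.03],0,255],[[0,0,0],0,255],[[0,0,0],0,255],[[0,0,0],0,255],[[0,0,0],0,255],[[0,0,0],0,255],[[0,0,0],0,255],[[0,0,0],0,255]]' 20
python3 go.py 6.7 -20 -4
```

```text
time_s: 22.48
eef_pos: [0.5006, -0.2163, 0.2292]
orientation: [[-0.08, 0.997, -0.0], [0.997, 0.08, 0.0], [0.0, -0.0, -1.0]]
wrist_force: [-0.5, 0.4, 0.9]
finger_gap: 0.0762
bottom now (gap_edge mm) [ -4.    6.9 -20.2] move rows [-0.    0.   -0.01] tcp [ 0.5006 -0.2163  0.2292]
```

```bash
python3 -m creep '[[[-0.02,0,0.03],0,255],[[0,0,0],0,255],[[-0.02,0,0.03],0,255],[[0,0,0],0,255],[[0,0,0],0,255],[[0,0,0],0,255],[[0,0,0],0,255],[[0,0,0],0,255],[[0,0,0],0,255],[[0,0,0],0,255]]' 20
python3 - <<'E'
from h import *
R,t=frame(np.load("easel.npy"));o=env.get_obs();T=o["eef_pos"];O=o["orientation"]
for s in (-.008,.008): print((R.T@(T+O[:,2]*.0972+O[:,0]*s-t)*1e3).round(1))
grab("wrist","w22");C("w22").crop(60,120,380,180,2,"w22c")
grab("side","d22");C("d22").crop(180,160,140,110,5.5,"d22c")
E
```

```text
time_s: 23.32
eef_pos: [0.5007, -0.2167, 0.2291]
orientation: [[-0.08, 0.997, -0.001], [0.997, 0.08, 0.003], [0.003, -0.001, -1.0]]
wrist_force: [-6.0, 8.4, 12.8]
finger_gap: 0.0759
[-5.8 10.6  1.2]
[-5.7 24.7  8.7]
```

View pics/w22c.png

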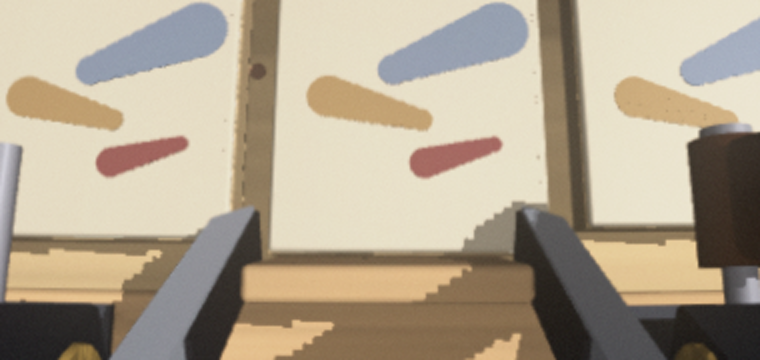

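View pics/d22c.png

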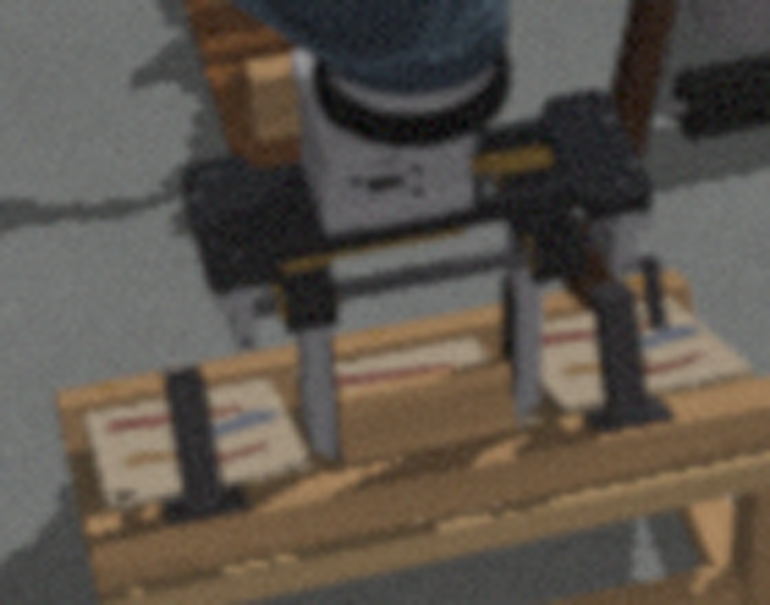

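There is about 16 N along −n with the strip at its computed floor depth. The −6 N in x could be light contact somewhere, so I'll release partially and re-check the force.

```bash
python3 -m creep '[[[0,0,0],0,25],[[0,0,0],0,25],[[0,0,0],0,25],[[0,0,0],0,25],[[0,0,0],0,25],[[0,0,0],0,25],[[0,0,0],0,25],[[0,0,0],0,25],[[0,0,0],0,25],[[0,0,0],0,25]]' 20
python3 - <<'E'
from h import *
grab("wrist","w23");C("w23").crop(60,120,380,180,2,"w23c")
grab("scene","s23");C("s23").crop(150,100,130,140,5,"s23c")
E
```

```text
time_s: 24.25
eef_pos: [0.5007, -0.2176, 0.2273]
orientation: [[-0.08, 0.997, -0.0], [0.997, 0.08, -0.0], [-0.0, -0.0, -1.0]]
wrist_force: [-0.6, -1.0, -0.4]
finger_gap: 0.0848
```

View pics/w23c.png

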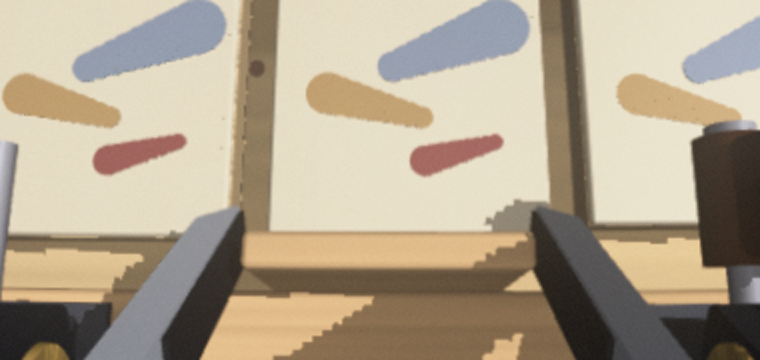

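View pics/s23c.png

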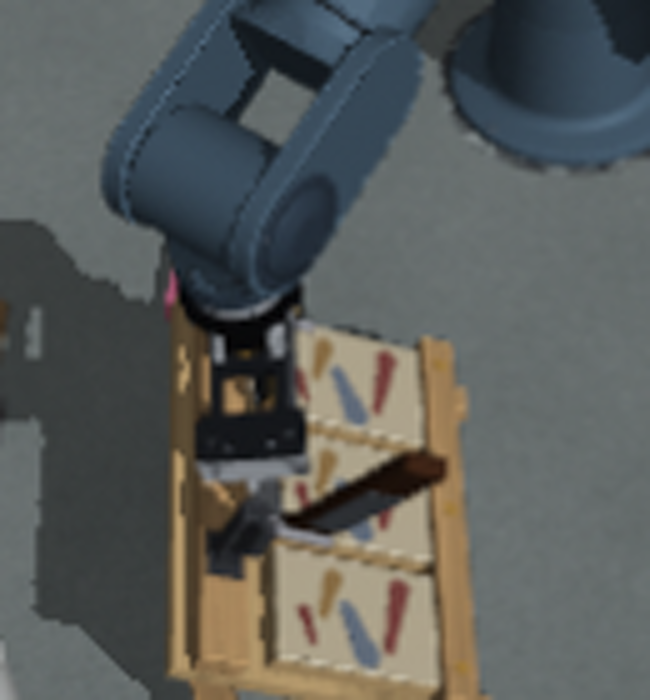

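The strip is released with zero force and leans toward the panel in the slot. I'll withdraw straight up and look.

```bash
python3 -m creep '[[[0,0,-0.4],0,25],[[0,0,-0.6],0,25],[[0,0,-1],0,25],[[0,0,-1],0,25],[[0,0,-0.5],0,25],[[0,0,0],0,255],[[0,0,0],0,255],[[0,0,0],0,255],[[0,0,0],0,255],[[0,0,0],0,255]]' 20
python3 - <<'E'
from h import *
grab("wrist","w24");C("w24").crop(60,60,380,240,2,"w24c")
grab("side","d24");C("d24").crop(180,160,140,110,5.5,"d24c")
E
```

```text
time_s: 25.18
eef_pos: [0.5002, -0.2173, 0.3306]
orientation: [[-0.08, 0.997, -0.003], [0.997, 0.08, 0.002], [0.002, -0.002, -1.0]]
wrist_force: [-0.3, 0.3, -0.4]
finger_gap: 0.0548
```

View pics/w24c.png

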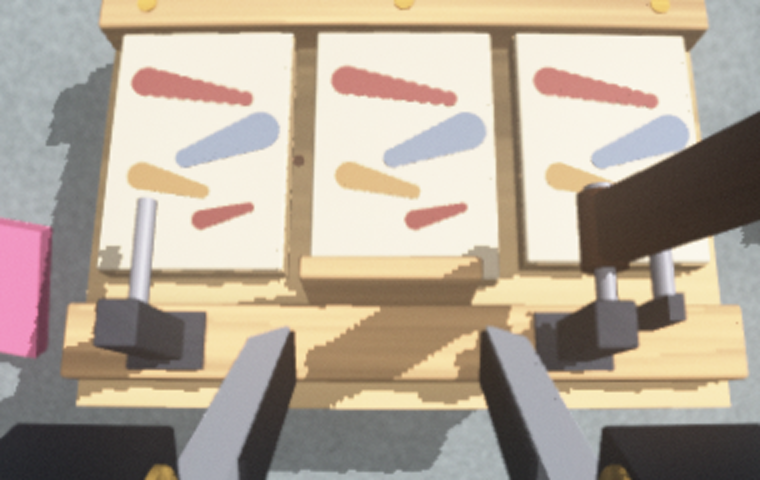

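View pics/d24c.png

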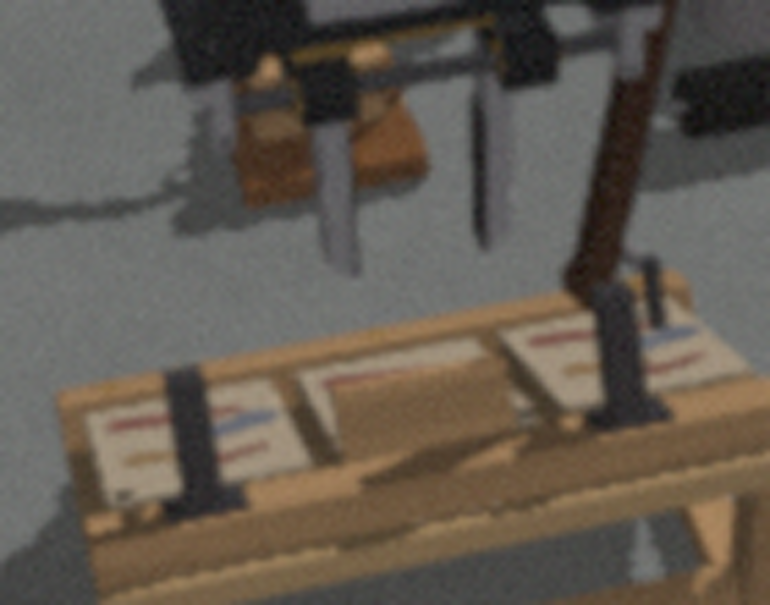

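```bash
python3 - <<'E'
import cv2
im=cv2.imread("pics/w24.png");cv2.imwrite("pics/w24d.png",cv2.resize(im[178:222,195:325],None,fx=6,fy=12,interpolation=cv2.INTER_CUBIC))
E
```

```text
(no output)
```

View pics/w24d.png

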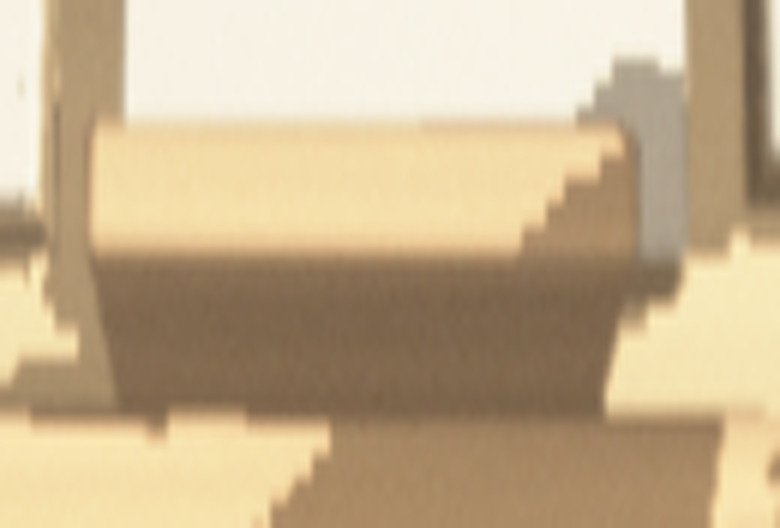

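```bash
cat > sf.py <<'E'
from h import *
from scipy.optimize import least_squares
def sf(name,r1,L1,R1,r2,L2,R2,rrail,ucol,T=.005,panel=None):
    c=C(name);R,t=frame(np.load("easel.npy"))
    G=lambda x,y,n:R@(np.array([x,y,n])/1e3)+t
    pr=c.proj(G(0,0,0)); print("rail edge pred row at col",pr, "obs",rrail)
    dv=rrail-pr[1]
    def f(q):
        x,y,n,ps=q; zz=np.array([0,np.sin(ps),np.cos(ps)]);yy=np.array([0,np.cos(ps),-np.sin(ps)]);r=[]
        for s,row,L,Rr in ((1,r1,L1,R1),(-1,r2,L2,R2)):
            m=np.array([x,y,n])+50*zz+s*T*1e3*yy
            a,b=c.proj(G(*(m-[38,0,0]))),c.proj(G(*(m+[38,0,0])))
            r+=[(a[1]+b[1])/2-row+dv,a[0]-L,b[0]-Rr]
        return r
    s=least_squares(f,[0,6,-18,0.05]);x,y,n,ps=s.x
    cov=np.linalg.inv(s.jac.T@s.jac)
    print("bottom x,y,n",s.x[:3].round(1),"lean deg",np.rad2deg(ps).round(1),"sig",(np.sqrt(np.diag(cov))*[1,1,1,57]).round(1),s.fun.round(1))
    top=np.array([x,y,n])+50*np.array([0,np.sin(ps),np.cos(ps)]); print("top gap",top.round(1),"world",G(*top).round(4))
    up=np.array([x,y,n])+50*np.array([0,np.sin(ps),np.cos(ps)])-5*np.array([0,np.cos(ps),-np.sin(ps)]); print("top -y edge",up.round(1),G(*up).round(4))
E
python3 - <<'E'
from sf import *
sf("w24",188.2,210.3,300,199.1,210,301.3,212.3,256)
E
```

```text
rail edge pred row at col [261.75595006 212.84618511] obs 212.3
bottom x,y,n [ -5.8   1.7 -25.1] lean deg 11.8 sig [ 0.4 12.9  4.1 15. ] [ 0.   0.2  0.3 -0.  -0.2 -0.3]
top gap [-5.8 11.9 23.8] world [ 0.5003 -0.2126  0.1512]
top -y edge [-5.8  7.  24.9] [ 0.5006 -0.2164  0.1544]
```

The strip's top sits at or below the expected home height (n≈24±4 against 30). I'll now press it home with the closed fingers, watching the force.

```bash
python3 -m creep '[[[0.16,0,0],0,255],[[0,0,0],0,255],[[0,0,0],0,255],[[0,0,0.7],0,255],[[0,0,0.7],0,255],[[0,0,0.6],0,255],[[0,0,0.1],0,255],[[0,0,0.07],0,255],[[0,0,0],0,255],[[0,0,0],0,255]]' 40
python3 - <<'E'
from h import *
grab("wrist","w25");C("w25").crop(60,60,380,240,2,"w25c")
E
```

```text
time_s: 26.12
eef_pos: [0.5008, -0.2132, 0.2686]
orientation: [[-0.08, 0.997, 0.002], [0.997, 0.08, -0.001], [-0.001, 0.002, -1.0]]
wrist_force: [-0.3, -0.1, 0.1]
finger_gap: 0.0001
```

View pics/w25c.png

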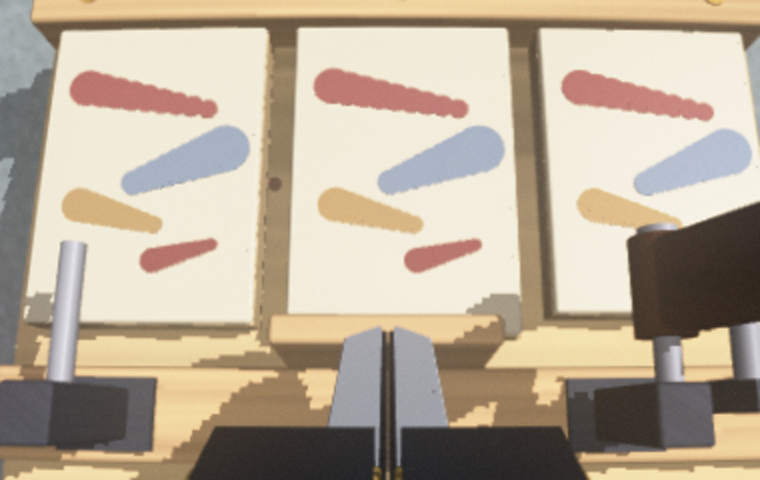

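```bash
python3 -m creep '[[[0,0,0.06],0,255],[[0,0,0.06],0,255],[[0,0,0.06],0,255],[[0,0,0.06],0,255],[[0,0,0],0,255],[[0,0,0],0,255],[[0,0,0],0,255],[[0,0,0],0,255],[[0,0,0],0,255],[[0,0,0],0,255]]'
```

```text
time_s: 27.0
eef_pos: [0.5003, -0.2128, 0.2601]
orientation: [[-0.08, 0.997, 0.0], [0.997, 0.08, -0.0], [-0.0, 0.0, -1.0]]
wrist_force: [-0.2, 0.2, -0.3]
finger_gap: 0.0007
```

Tip at z≈0.163 with no contact yet. A home strip's highest edge should be at about 0.155–0.160.

```bash
python3 -m creep '[[[0,0,0.05],0,255],[[0,0,0.05],0,255],[[0,0,0],0,255],[[0,0,0],0,255],[[0,0,0],0,255],[[0,0,0],0,255],[[0,0,0],0,255],[[0,0,0],0,255],[[0,0,0],0,255],[[0,0,0],0,255]]'
python3 - <<'E'
from h import *
R,t=frame(np.load("easel.npy"))
for ps in (0,3,6,9):
  for y in (5.2,7.):
    p=np.deg2rad(ps);zz=np.array([0,np.sin(p),np.cos(p)]);yy=np.array([0,np.cos(p),-np.sin(p)])
    # lower +-y corner on floor n=-20
    n=-20+5*np.sin(p)
    print(ps,y,(R@((np.array([-5.8,y,n])+50*zz-5*yy)/1e3)+t).round(4))
E
```

```text
time_s: 27.83
eef_pos: [0.5003, -0.2128, 0.2571]
orientation: [[-0.08, 0.997, 0.0], [0.997, 0.08, -0.0], [-0.0, 0.0, -1.0]]
wrist_force: [0.6, 0.1, 1.4]
finger_gap: 0.0005
0 5.2 [ 0.5008 -0.22    0.1622]
0 7.0 [ 0.5007 -0.2184  0.1613]
3 5.2 [ 0.5006 -0.2175  0.1614]
3 7.0 [ 0.5005 -0.2159  0.1605]
6 5.2 [ 0.5004 -0.215   0.1604]
6 7.0 [ 0.5003 -0.2135  0.1596]
9 5.2 [ 0.5002 -0.2127  0.1593]
9 7.0 [ 0.5001 -0.2111  0.1585]
```

```bash
python3 -m creep '[[[0,0,0.04],0,255],[[0,0,0],0,255],[[0,0,0.03],0,255],[[0,0,0],0,255],[[0,0,0],0,255],[[0,0,0],0,255],[[0,0,0],0,255],[[0,0,0],0,255],[[0,0,0],0,255],[[0,0,0],0,255]]'
```

```text
time_s: 28.67
eef_pos: [0.5006, -0.2128, 0.2564]
orientation: [[-0.08, 0.997, 0.0], [0.997, 0.08, -0.0], [-0.0, 0.0, -1.0]]
wrist_force: [-2.6, 1.1, 9.4]
finger_gap: 0.0004
```

```bash
python3 -m creep '[[[-0.02,0,0.04],0,255],[[0,0,0],0,255],[[-0.02,0,0.04],0,255],[[0,0,0],0,255],[[0,0,0],0,255],[[0,0,0],0,255],[[0,0,0],0,255],[[0,0,0],0,255],[[0,0,0],0,255],[[0,0,0],0,255]]'
python3 - <<'E'
from h import *
grab("wrist","w26");C("w26").crop(60,60,380,240,2,"w26c")
E
```

```text
time_s: 29.5
eef_pos: [0.5008, -0.2133, 0.2559]
orientation: [[-0.081, 0.997, 0.0], [0.997, 0.081, 0.002], [0.002, 0.0, -1.0]]
wrist_force: [-5.7, 6.6, 19.5]
finger_gap: 0.0005
```

View pics/w26c.png

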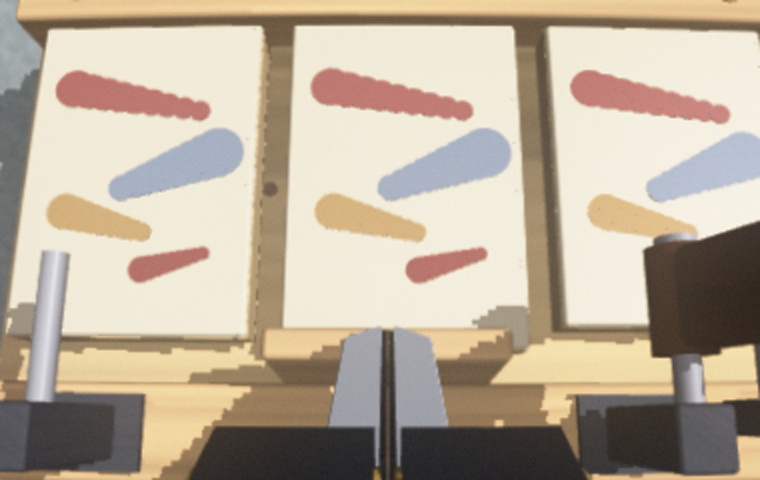

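It bottoms out firmly at 20 N with the tip at z≈0.159, which matches the home height. I'll retract and verify.

```bash
python3 -m creep '[[[0,0,-0.3],0,255],[[0,0,-0.7],0,255],[[0,0,-1],0,255],[[0,0,-1],0,255],[[0,0,-1],0,255],[[0,0,0],0,255],[[0,0,0],0,255],[[0,0,0],0,255],[[0,0,0],0,255],[[0,0,0],0,255]]'
python3 - <<'E'
from h import *
grab("wrist","w27");C("w27").crop(60,60,380,240,2,"w27c")
im=cv2.imread("pics/w27.png");cv2.imwrite("pics/w27d.png",cv2.resize(im[160:240,195:325],None,fx=6,fy=7,interpolation=cv2.INTER_CUBIC))
grab("side","d27");C("d27").crop(160,110,180,170,4,"d27c")
E
```

```text
time_s: 30.38
eef_pos: [0.4999, -0.2137, 0.3705]
orientation: [[-0.08, 0.997, -0.003], [0.997, 0.08, 0.002], [0.002, -0.003, -1.0]]
wrist_force: [0.8, -0.7, 0.0]
finger_gap: 0.0004
```

View pics/w27c.png

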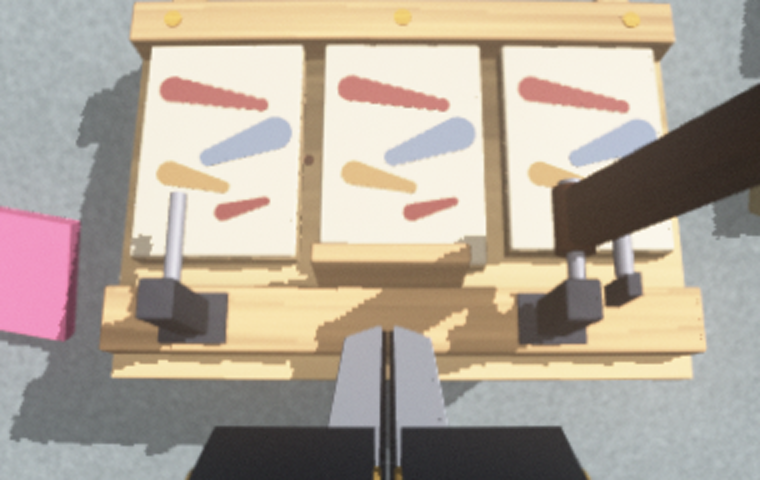

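View pics/d27c.png

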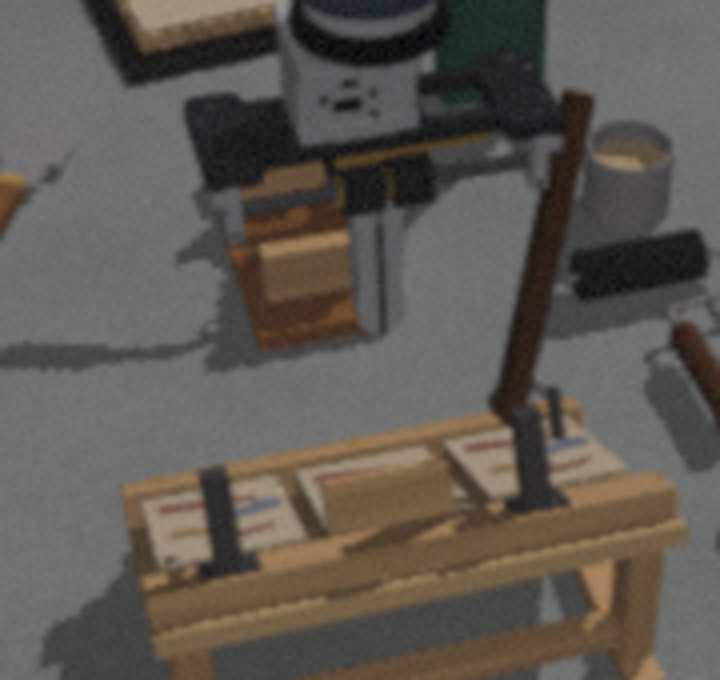

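```bash
python3 -m creep '[[[0,0,-1],0,255],[[0.5,0,-1],0,255],[[1,0,0],0,255],[[1,0,0],0,255],[[1,0,0],0,255],[[0,0,0],0,255],[[0,0,0],0,255],[[0,0,0],0,255],[[0,0,0],0,255],[[0,0,0],0,255]]'
python3 - <<'E'
from h import *
grab("scene","s28");C("s28").crop(100,80,340,230,2.3,"s28c")
grab("wrist","w28");C("w28").crop(60,100,380,240,2,"w28c")
E
```

```text
time_s: 31.32
eef_pos: [0.492, -0.1103, 0.4322]
orientation: [[-0.079, 0.997, -0.001], [0.997, 0.079, 0.0], [0.0, -0.001, -1.0]]
wrist_force: [0.5, -0.2, 0.1]
finger_gap: 0.0002
```

View pics/s28c.png

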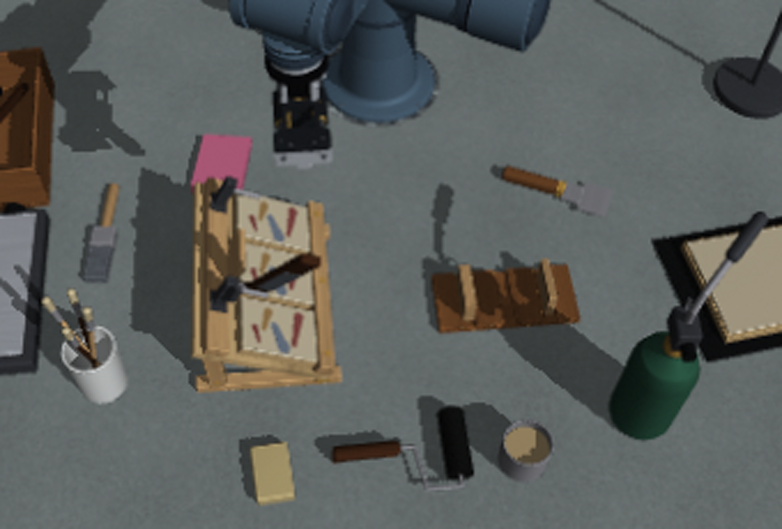

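View pics/w28c.png

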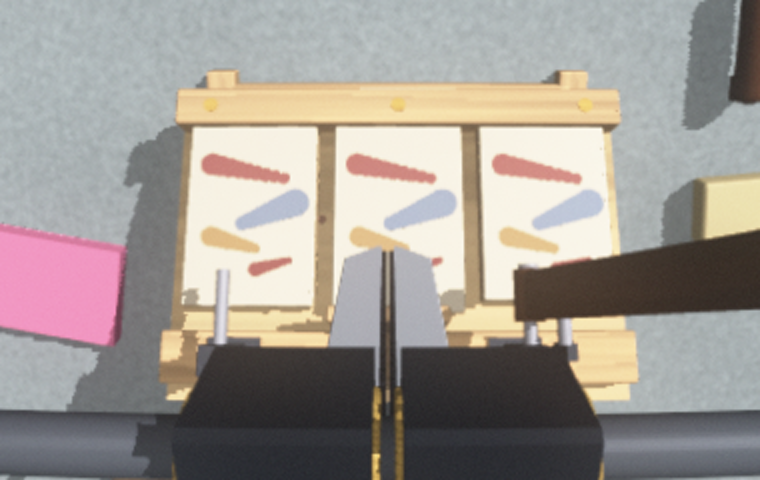

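The rest is up, and the panels lie flat with their lower edges on the ledge. The other two strips are still in the caddy and the bench items have not moved. Handing in.

```bash
python3 -c "
from rig import env
print(env.close_job())"
```

```text
the job is handed in; nothing more can be done
None
```

The hand rest is up, and the 10 mm strip is pushed down into the gap above the panel under it. I handed the job in after about 31 s; no verdict is reported.

- **Hand rest:** I swung the bar up. It slipped out of the pinch just past its balance point and leaned on the fingers. I backed the fingers away and it settled on its stop at about 1.92 rad, where it still was in the last pictures.
- **Choice of strip:** The gap measured about 12.4 mm, so I took the thinnest strip from the middle groove. It measured 9.4 mm, with the others at 12 and 16 mm. All three read low, but the order was clear, so I tried no other strip.
- **Pushing it home:** I tilted the strip in its groove, lowered it into the gap and pressed it with closed fingers to about 20 N. It stopped firmly with its top edge at z ≈ 0.159 m, where I expected 0.1585–0.162 m if fully home.
- **Last checks:** The three panels lie flat with their lower edges on the ledge. The two unused strips are in the caddy and the things on the bench look unmoved. The robot was touching nothing.

**Less exact points:**
- The strip sits about 6 mm towards −x from the panel's middle, mostly on purpose to keep clear of the raised bar.
- It leans slightly on the panel within its 2 mm of play.
- A camera estimate of its lean and depth was too uncertain to use (±15° and ±4 mm), so being fully home rests on the press height and force.
- During insertion and pressing I saw up to about 6 N sideways force, which went away on release. I did not find the cause.

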